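# Hang the freshly glazed arch over the drying bar

## Task

The A-shaped stoneware arch standing on the round plaster bat has just been glazed and must not be touched with the gripper: pick up the loose wooden stick, put its round end through the arch, lift the arch off on it, and hang it gently astride the middle of the steel drying bar, without tipping it over. Then draw the stick out and lay it flat in the free half of the tray, parallel to the two sticks already there and with its handle at the same end as theirs, leaving those sticks and the pots around undisturbed.

Things in the scene. Friction and masses are not known exactly. Their poses are not given: they have to be found in the camera images.
- arch: Cream stoneware arch, an upside-down V on two legs, 145 mm high, 144 mm wide (x), 30 mm deep (y; one passes through it along y). Origin: midway between the feet, at their underside; z up. Inside: sharp apex 125 mm above the origin, faces falling 60 degrees below level to half-width 42 mm at height 52 mm, then near-upright legs; feet blocks 20 mm high, 84 mm apart inside. Stands on the bat.
- bat: Fixed round plaster slab, 170 mm across, 60 mm high; origin at the centre of its underside, on the table.
- stand: Fixed steel drying stand: base 80 (x) by 200 (y) by 20 mm high, origin at the centre of its underside; two sleeves at y = +-80 mm, 110 mm high, with 12 mm posts that carry a round level bar, 14 mm thick, 190 mm long, along y straight above the origin. The bar's height differs every time: axis 165 to 200 mm above the table; find it by touch or sight. It holds up to 80 N.
- stick: Loose wooden stick lying on the table: square handle 90 mm long, 20 wide, 24 high, then an 11 mm round rod 140 mm long on the same centre line. Origin: centre of the handle's underside; x along the stick to the rod's tip, z up. Centre line 12 mm above the origin; handle from x = -45 to +45 mm, rod from 45 to 185 mm.
- stick_tip (a point): Tip of the stick's rod, at x = 185 mm, z = 12 mm of the stick.
- tray: Fixed shallow wooden tray, 160 (x) by 280 mm (y), walls 6 mm thick and 16 mm high, floor 6 mm thick; origin at the centre of its underside. Two like sticks lie in its half x < 0, tips to the tray's +y; the half x > 0 is free (its middle is x = 34 mm; a stick centred lengthwise has its origin at y = -70 mm).
- stick_b: Stick already in the tray, same shape and frame as the loose stick; must stay there.
- stick_c: Another stick already in the tray, same shape and frame; must stay there.
- bowl: Bystander: unglazed clay bowl, 110 mm across, 50 mm high, origin at the centre of its underside.
- plate: Bystander: small unglazed clay plate, 140 mm across, 22 mm high, origin at the centre of its underside.
- jar: Bystander: lidded glaze jar, 68 mm across, 85 mm high, origin at the centre of its underside.
There are look-alikes about, which are no part of the job. Several things have the shape of the stand; the one meant has the colours described above.

How it is judged:
On the way, in this order (a step that is already met when the one before it is completed fails the run):
1. the arch is carried on the stick, clear of the bat (contact force between arch and stick above 0.5 N and height (world z) of arch above 0.075 m and contact force between arch and bat below 0.05 N), for 0.2 s.
2. the arch hangs astride the middle of the bar by itself, the stick no longer touching it (contact force between arch and stand above 0.5 N and contact force between arch and stick below 0.05 N and height (world z) of arch above 0.035 m and x of arch in the frame of stand between -0.025 and 0.025 m and y of arch in the frame of stand between -0.045 and 0.045 m and angle between arch's own z axis and vertical below 0.25 rad), for 0.4 s.
At the end, for the whole second after the job is handed in: Arch at rest astride the bar alone: within 25 mm across and 45 mm along it, upright within 0.25 rad, facing along it within 0.4 rad. Stick at rest, flat on the floor of the tray's free half, within 0.17 rad of the tray's y, tip to +y like the others (contact force between arch and stand above 0.5 N and height (world z) of arch above 0.035 m and x of arch in the frame of stand between -0.025 and 0.025 m and y of arch in the frame of stand between -0.045 and 0.045 m and angle between arch's own z axis and vertical below 0.25 rad and angle between the y axis of arch and the y axis of stand, either way round below 0.4 rad and linear speed of arch below 0.05 m/s and x of stick in the frame of tray between 0.005 and 0.07 m and y of stick in the frame of tray between -0.105 and -0.035 m and z of stick in the frame of tray below 0.012 m and z of stick_tip in the frame of tray below 0.025 m and y of stick_tip in the frame of tray above 0.05 m and angle between the x axis of stick and the y axis of tray, either way round below 0.17 rad and linear speed of stick below 0.03 m/s); the robot touches nothing.
It fails at once if the gripper or arm touches the glazed arch (contact force between any of the fingers, the arm and arch above 0.3 N).
It fails at once if the arch is tipped over (angle between arch's own z axis and vertical above 0.8 rad).
It fails at once if the arch is dropped or banged onto the stand (contact force between arch and stand above 20 N).
It fails at once if a stick in the tray or a pot is disturbed (distance of any of stick_b, stick_c, bowl, plate, jar from where it was at the start of the episode above 0.02 m).
It also fails if it takes over 72 s, if anything falls off the work surface, if the arm or the gripper's body presses on something with over 40 N, if the wrist force passes 120 N, or if a joint passes its speed limit or range.

## Robot

A 6-joint arm with a two-finger parallel gripper is mounted at the origin on the work surface. World frame = base frame: x ahead of the robot, y to its left, z up, the work surface at z = 0. Lengths are in m, angles in rad, forces in N, time in s.
With the tool pointing down it reaches from about 0.425 to 0.95 m from the base axis. Payload 3.5 kg.
Tool frame: the origin (TCP) lies between the finger pads; the fingertips stand 14 mm ahead of it and the grasp point (between the pads) lies 5 mm behind it (ctrl.tip_extent is the distance from the TCP to the fingertips, in m); x points along the fingers, z is the direction in which the jaws open and shut, and the axes are right-handed (so a half turn about x gives the same grasp; the last joint's range is limited). The gripper opens to 85 mm and grips with 20 to 120 N. Pads are 22 mm wide; open, the fingers measure 114 mm over their backs; the gripper's body (76 mm by 85 mm) begins 54 mm behind the grasp point. The pads swing forward as they close: fully open they stand 13 mm farther back than shut.
Start: joints at [1.024, 0.286, 1.577, -0, 1.279, -0.15], TCP at [0.261, 0.623, 0.245] pointing down, gripper open.
Joint ranges: [-2.77, 2.77], [-0.9, 2.22], [0.21, 2.48], [-1.53, 4.67], [0.24, 2.81], [-2.84, 2.84]. Speed limits (rad/s): [2.79, 2.79, 3.14, 3.14, 3.14, 3.14].

## Interface

Orientations are given as a unit quaternion [x, y, z, w].
In Python, from plant import ctrl gives the robot as it stands.
- The arm moves only by the tool move_arm, never from a script. Its argument "commands" is one flat list of numbers, 4 for each row, row after row: the shift along the tool's x, y, z in units of 25 mm (1.0 is 25 mm), then the turn about the tool's x in units of 5 degrees (1.0 is 5 degrees). A call has 1 to 20 rows; each row shifts and turns the commanded pose from where the row before left it, along the tool's axes as they then stand; what a row does not reach is not made up. A row lasts 1/8 s, in which the tool goes at most 62.5 mm and 10.7 degrees, less where a joint would pass 70% of its speed; a pose out of reach is approached as far as the arm can. A call is refused whole if a number of a shift passes 1 or a number of a turn 1, either way. A call with a gripper value outside its range is refused whole. "jaw" is the finger opening in mm, from 0 to 85.4, set as the call begins (left out, the last holds). The fingers move at their own pace and stop on an object; "force" is the grip in N (left out, the last holds). Time passes only in rows, so rows that do not move let the fingers close. It gives the time, the measured TCP pose, the force and the opening at its end, in the units of the state.
- ctrl.get_state(): the state, without advancing time (a new reading comes with each control period).
- ctrl.read_camera(name): name is "scene" or "top" or "wrist"; returns the picture (480x640x3 uint8, red, green, blue); there is no depth.
- ctrl.get_calibration(name): a dict with "camera_matrix" (3x3 intrinsics, pixels), "k1" (the pictures are not rectified: a ray, as slopes to the right and down, at radius r is drawn at 1 + k1 r^2 times it, then the intrinsics apply), "camera_from_world" (4x4, takes a point from world to camera coordinates); the wrist camera has in their place "mount" (4x4, takes a point from camera to tool coordinates, whose origin is the TCP and whose axes are the tool frame's). Camera axes: x right, y down, z forward; pixel columns grow to the right and rows downward; lengths in m; the calibration is good to about 2 mm. A picture is of the moment at which its call begins: read the wrist's pose just before it. get_calibration takes no time and is no camera call.
- ctrl.sign_off(): hands the job in, once; it reports no verdict.
The state is a dict: "time": time; "qpos": joint angles; "dq": joint speeds; "joint_efforts": joint torques, N m; "eef_pos": TCP position; "tcp_rot": TCP orientation; "contact_force": force on the tool from outside, world axes, zero at the start; "wrist_torque": the same for the moment, N m; "opening": opening from 0.0 (shut) to 1.0 (fully open).
Only numpy, scipy, OpenCV 4.12 (cv2) and the standard library are available. Lean on these libraries where they do the work, as an engineer would, in place of code of your own. Each camera call takes 0.05 s, during which the arm holds its last target.

## Working session

There is one attempt and no reset: what is moved stays moved. The work goes in short steps, Python scripts to look and compute and a tool call to move; the robot and the scene stay as the last step left them, time stands still between calls to the robot, and variables do not carry over. Pictures are saved under pics/ and viewed, and the job is handed in when it is done.

Besides the shell and the picture viewer there is one more tool, called after ">>>" as name(argument=value, ...), one argument or row to a line, values as JSON. move_arm: Moves the arm, as the interface text tells. Its arguments: {"type":"object","properties":{"commands":{"type":"array"},"jaw":{"type":"number"},"force":{"type":"number"}},"required":["commands"]}

```bash
ls; mkdir -p pics
python3 - <<'E'
from plant import ctrl
import cv2
s=ctrl.get_state();print(s)
for n in ("scene","top","wrist"):
    im=ctrl.read_camera(n);cv2.imwrite(f"pics/{n}0.png",im[:,:,::-1]);print(n,ctrl.get_calibration(n))
E
```

```text
pics
{'time': 0.0, 'qpos': array([ 1.02402594e+00,  2.87156471e-01,  1.57819933e+00, -3.63766835e-06,
        1.27858136e+00, -1.50037974e-01]), 'dq': array([ 0.00110405,  0.00011643,  0.00052687,  0.00086612,  0.00026056,
       -0.0021202 ]), 'joint_efforts': array([-5.53732098e-04, -4.05966461e+01, -2.92632741e+01, -8.44737997e-05,
        5.67236522e-03,  1.31505463e-06]), 'eef_pos': array([0.26049057, 0.62202913, 0.24394117]), 'tcp_rot': array([-0.39201297,  0.58947873,  0.39130912,  0.58797774]), 'contact_force': array([-0.14062346, -0.48689988,  0.10986506]), 'wrist_torque': array([0.0227026 , 0.07993673, 0.02103259]), 'opening': 1.0026513430274535}
scene {'camera_matrix': array([[465.7792882 ,   0.        , 323.77695355],
       [  0.        , 465.7792882 , 237.36494353],
       [  0.        ,   0.        ,   1.        ]]), 'k1': -0.12546448611483818, 'camera_from_world': array([[ 0.70520919,  0.70895222, -0.00816956, -0.38324661],
       [ 0.5140717 , -0.51922509, -0.68274124, -0.19495924],
       [-0.48827276,  0.47727565, -0.73061458,  1.37297515],
       [ 0.        ,  0.
[... 368 characters left out ...]
753,  0.50256051],
       [ 0.08177164, -0.00615704, -0.99663207,  1.40777978],
       [ 0.        ,  0.        ,  0.        ,  1.        ]])}
wrist {'camera_matrix': array([[351.30648411,   0.        , 318.65590523],
       [  0.        , 351.30648411, 236.07357869],
       [  0.        ,   0.        ,   1.        ]]), 'k1': 0.018403876944439162, 'mount': array([[-2.14145062e-05, -3.08798293e-01,  9.51127549e-01,
        -1.28295882e-01],
       [-8.67671581e-04, -9.51127185e-01, -3.08798194e-01,
         7.84018881e-02],
       [ 9.99999623e-01, -8.31879105e-04, -2.47567584e-04,
         5.30171862e-04],
       [ 0.00000000e+00,  0.00000000e+00,  0.00000000e+00,
         1.00000000e+00]])}
```

View pics/scene0.png

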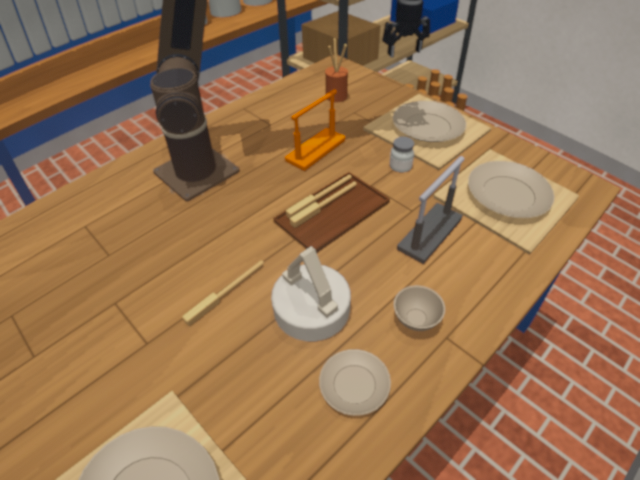

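View pics/top0.png

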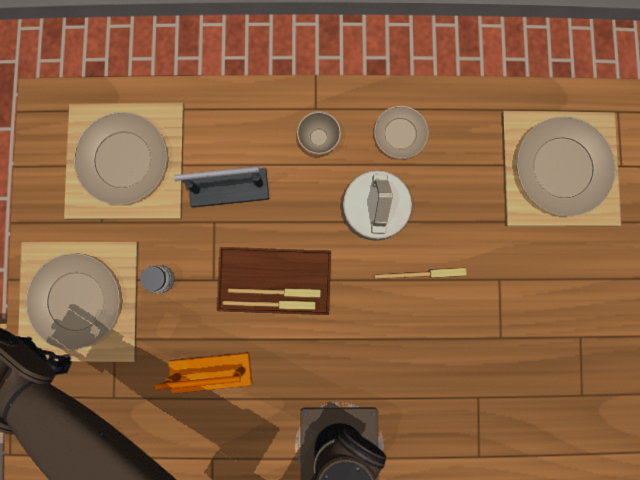

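View pics/wrist0.png

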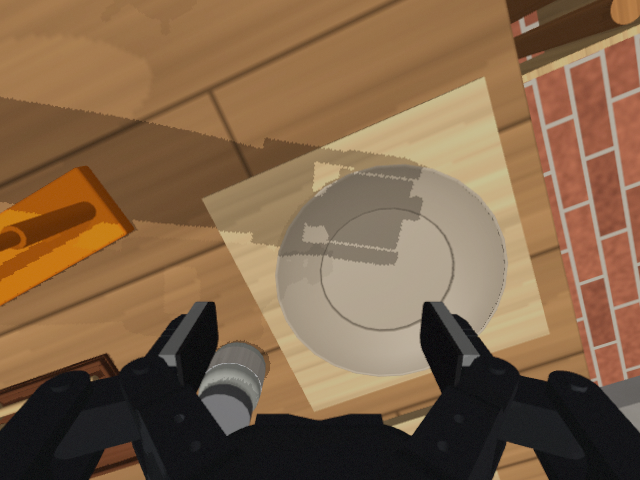

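Top view: loose stick at (420,272) with its tip to the left (+y); arch on the bat at (380,205); grey steel stand at (228,188). The orange stand at (208,373) is a look-alike, because the one meant is steel. The tray is at (274,281), sticks b and c in its lower half. Next I'll crop in to confirm.

```bash
cat > h.py <<'E'
import numpy as np,cv2
from plant import ctrl
def ray(name,uv,T=None):
    c=ctrl.get_calibration(name);K=c["camera_matrix"];k=c["k1"]
    uv=np.atleast_2d(np.array(uv,float))
    d=cv2.undistortPoints(uv[:,None,:],K,np.array([k,0,0,0,0.]))[:,0]
    d=np.c_[d,np.ones(len(d))]
    W=np.linalg.inv(c["camera_from_world"]) if T is None else T
    return W[:3,3],d@W[:3,:3].T
def plane(name,uv,z,T=None):
    o,d=ray(name,uv,T); return o+d*((z-o[2])/d[:,2])[:,None]
def proj(name,P,T=None):
    c=ctrl.get_calibration(name);M=c["camera_from_world"] if T is None else np.linalg.inv(T)
    P=np.atleast_2d(P)@M[:3,:3].T+M[:3,3]
    s=P[:,:2]/P[:,2:];r=(s**2).sum(1,keepdims=True);s=s*(1+c["k1"]*r);K=c["camera_matrix"]
    return s*[K[0,0],K[1,1]]+K[:2,2]
def tri(n1,u1,n2,u2):
    o1,d1=ray(n1,u1);o2,d2=ray(n2,u2);d1=d1[0]/np.linalg.norm(d1);d2=d2[0]/np.linalg.norm(d2)
    A=np.c_[d1,-d2];t=np.linalg.lstsq(A,o2-o1,rcond=None)[0]
    p,q=o1+t[0]*d1,o2+t[1]*d2;return (p+q)/2,np.linalg.norm(p-q)
def crop(im,x0,x1,y0,y1,s,fn):
    cv2.imwrite(fn,cv2.resize(im[y0:y1,x0:x1],None,fx=s,fy=s,interpolation=cv2.INTER_CUBIC))
E
python3 - <<'E'
from h import *
t=cv2.imread('pics/top0.png');s=cv2.imread('pics/scene0.png')
crop(t,165,285,160,220,6,'pics/c1.png')
crop(t,335,475,160,285,5,'pics/c2.png')
crop(s,380,480,150,270,5,'pics/c3.png')
crop(s,170,360,235,345,4,'pics/c4.png')
crop(t,210,340,240,320,6,'pics/c5.png')
E
```

```text
(no output)
```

View pics/c1.png

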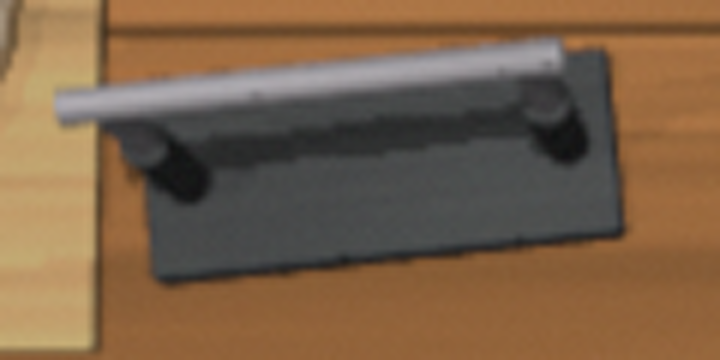

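View pics/c2.png

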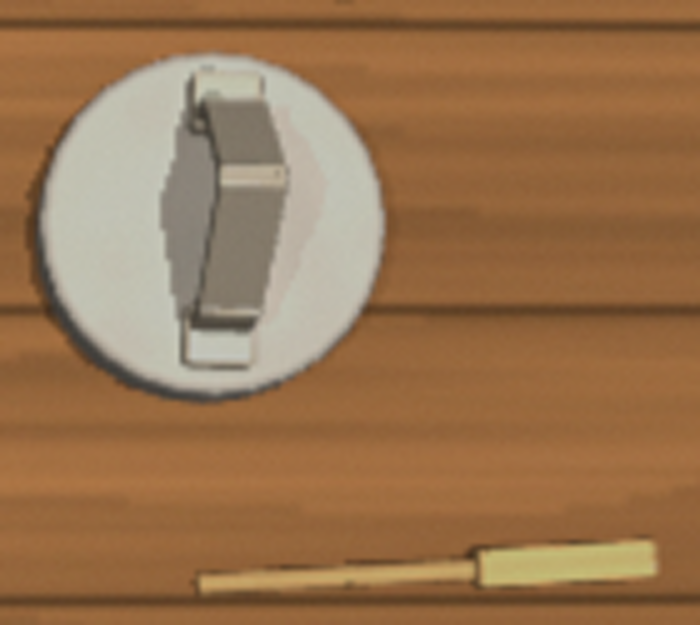

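View pics/c3.png

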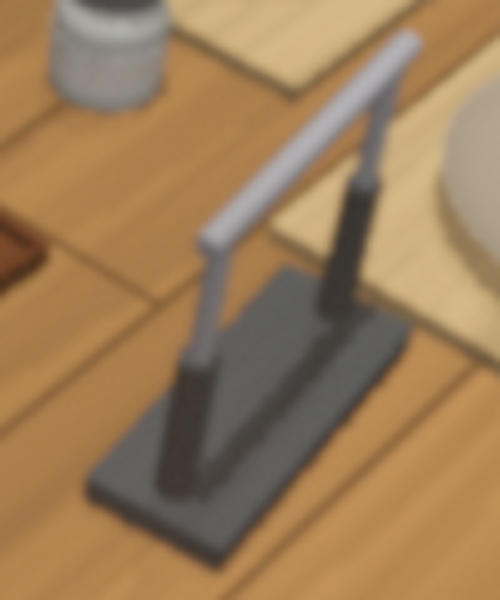

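View pics/c4.png

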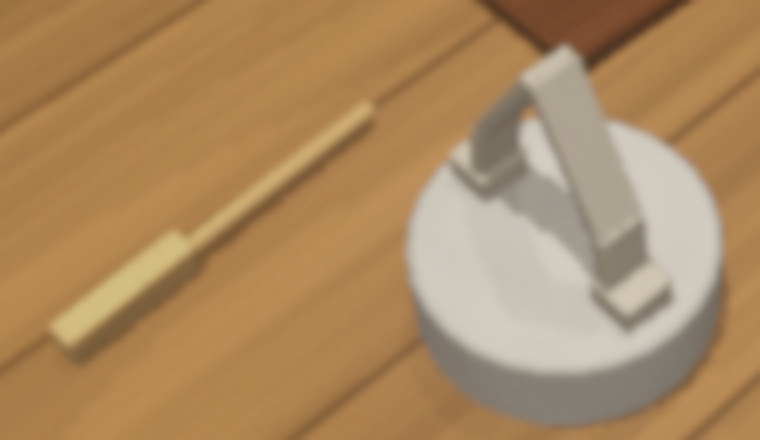

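View pics/c5.png

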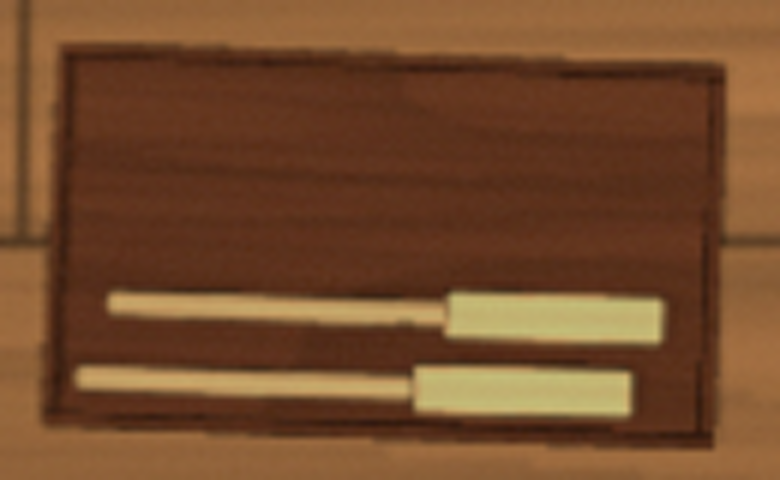

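Run:
```python
from h import *
np.set_printoptions(precision=4,suppress=True)
def C(p,x0,y0,s): return (np.array(p,float)+.5)/s-.5+[x0,y0]
b=C([[57,107],[562,55]],165,160,6); sb=C([[211,241],[411,42]],380,150,5)
for i,j in((0,1),(1,0)):
    print("bar end",*tri("top",b[i],"scene",sb[j]))
for z in(.165,.18,.2):
    P=plane("top",b,z);print(z,P,np.linalg.norm(P[0]-P[1]))
base=plane("top",C([[605,52],[622,233],[157,280]],165,160,6),.02);print("base",base,np.linalg.norm(base[0]-base[1]),np.linalg.norm(base[1]-base[2]))
ctr=(base[0]+base[2])/2;ax=base[2]-base[1];print("stand ctr",ctr,"yaw of y axis from world y",np.degrees(np.arctan2(-ax[0],ax[1])))
print("ridge",plane("top",C([[219,176],[287,176]],335,160,5),.205))
f=plane("top",C([[192,72],[262,72],[262,100],[185,332],[255,332],[255,367],[185,365]],335,160,5),.08);print("feet",f)
bat=plane("top",C([[42,222],[383,222],[212,55],[212,390]],335,160,5),.06);print("bat",bat)
st=C([[197,584],[656,557],[480,568]],335,160,5)
print("stick tip",plane("top",st[:1],.012),"handle",plane("top",st[1:],.024))
t=plane("top",C([[62,45],[725,65],[712,445],[43,425]],210,240,6),.016);print("tray",t,t.mean(0))
a=t[0]+t[3]-t[1]-t[2];print("tray yaw",np.degrees(np.arctan2(-a[0],a[1])))
# scene ridge check
sr=np.array([[170+530/4,235+82/4],[170+567/4,235+50/4]]);print("scene ridge",plane("scene",sr,.205))
ss=np.array([[170+370/4,235+112/4]]);print("scene tip",plane("scene",ss,.012))
```

```text
bar end [0.6374 0.3725 0.1895] 0.004848875880929107
bar end [0.6559 0.1848 0.1925] 0.0061840013989903145
0.165 [[0.6403 0.377  0.165 ]
 [0.6593 0.1855 0.165 ]] 0.19240406839604296
0.18 [[0.6373 0.3732 0.18  ]
 [0.6561 0.184  0.18  ]] 0.19014727799951395
0.2 [[0.6333 0.3683 0.2   ]
 [0.6519 0.182  0.2   ]] 0.18713822413747527
base [[0.6916 0.1817 0.02  ]
 [0.6145 0.1741 0.02  ]
 [0.5954 0.3692 0.02  ]] 0.0774087018025356 0.19602139939611044
stand ctr [0.6435 0.2755 0.02  ] yaw of y axis from world y 5.616262278151922
ridge [[ 0.5924 -0.0819  0.205 ]
 [ 0.5924 -0.1117  0.205 ]]
feet [[ 0.6641 -0.0837  0.08  ]
 [ 0.6642 -0.1176  0.08  ]
 [ 0.6504 -0.1174  0.08  ]
 [ 0.5376 -0.0788  0.08  ]
 [ 0.5375 -0.1125  0.08  ]
 [ 0.5206 -0.1123  0.08  ]
 [ 0.5217 -0.0786  0.08  ]]
bat [[ 0.594  -0.0115  0.06  ]
 [ 0.5938 -0.1786  0.06  ]
 [ 0.6767 -0.0957  0.06  ]
 [ 0.5114 -0.0937  0.06  ]]
stick tip [[ 0.4184 -0.0904  0.012 ]] handle [[ 0.4306 -0.319   0.024 ]
 [ 0.4255 -0.2304  0.024 ]]
tray [[0.4925 0.295  0.016 ]
 [0.4835 0.0185 0.016 ]
 [0.3261 0.0245 0.016 ]
 [0.3348 0.3014 0.016 ]] [0.4092 0.1599 0.016 ]
tray yaw -1.8325114343888478
scene ridge [[ 0.6032 -0.1134  0.205 ]
 [ 0.601  -0.0872  0.205 ]]
scene tip [[ 0.4248 -0.0891  0.012 ]]
```

```bash
cat >> h.py <<'E'
from scipy.spatial.transform import Rotation as Rn
np.set_printoptions(precision=4,suppress=True)
def st():
    s=ctrl.get_state();R=Rn.from_quat(s["tcp_rot"]).as_matrix();return s,s["eef_pos"],R
def need(target,ydir=None):
    """shift in tool units (25mm) to target at present orientation, and turn about tool x (5deg units) so tool y (or -y) lies along ydir"""
    s,p,R=st();d=R.T@(np.array(target)-p)/.025
    print("t",s["time"],"p",p,"axes x",R[:,0],"y",R[:,1],"z",R[:,2],"q",s["qpos"],"F",s["contact_force"],"op",s["opening"]*85.4)
    print("shift units",d)
    if ydir is not None:
        for sg in(1,-1):
            v=R.T@(sg*np.array([*ydir,0.])); print("turn deg",np.degrees(np.arctan2(v[2],v[1])),"units",np.degrees(np.arctan2(v[2],v[1]))/5)
E
python3 - <<'E'
from h import *
sd=np.array([.4184-.428,-.0904+.2747]);print(sd,np.degrees(np.arctan2(-sd[0],sd[1])))
sd/=np.linalg.norm(sd)
g=np.array([.428,-.2747])+.015*sd;print(g)
need([*g,.12],sd)
E
```

```text
[-0.0096  0.1843] 2.981784180499825
[ 0.4272 -0.2597]
t 0.15 p [0.2606 0.6221 0.2442] axes x [-0.001  -0.0016 -1.    ] y [-0.9223  0.3865  0.0003] z [ 0.3865  0.9223 -0.0019] q [ 1.024   0.287   1.5779 -0.      1.2786 -0.15  ] F [-0.4462 -0.2886 -0.5973] op 85.28492093936816
shift units [  5.0197 -19.782  -29.9475]
turn deg 64.28162617514319 units 12.856325235028638
turn deg -115.71837382485684 units -23.14367476497137
```

>>> move_arm(
  commands=[-0.1, 0, -1, 1, -0.1, 0, -1, 1, -0.1, 0, -1, 1, -0.1, 0, -1, 1, -0.1, 0, -1, 1, -0.1, 0, -1, 1, -0.1, 0, -1, 1, -0.1, 0, -1, 1, -0.1, 0, -1, 1, -0.1, 0, -1, 1, 0, 0, -1, 1, 0, 0, 0, 1, 0, 0, 0, 0.86],
  jaw=50,
  force=100,
)

```text
time: 1.78
eef_pos: [0.0645, 0.4443, 0.2701]
tcp_rot: [-0.018, 0.707, 0.018, 0.707]
contact_force: [-0.5, 0.2, 0.3]
opening: 0.587
```

Run:
```python
from h import *
need([.46,.05,.26],[-.052,.9986]); need([.4272,-.2597,.12])
```

```text
t 1.775 p [0.0645 0.4443 0.2701] axes x [-0.     -0.0002 -1.    ] y [-0.05    0.9988 -0.0002] z [ 0.9988  0.05   -0.    ] q [ 1.1999 -0.2545  2.079  -0.      1.3173  1.1499] F [-0.5299  0.2146  0.2852] op 50.09152245688295
shift units [  0.4075 -16.541   15.0119]
turn deg -0.11625174669675745 units -0.023250349339351488
turn deg 179.88374825330325 units 35.97674965066065
t 1.775 p [0.0645 0.4443 0.2701] axes x [-0.     -0.0002 -1.    ] y [-0.05    0.9988 -0.0002] z [ 0.9988  0.05   -0.    ] q [ 1.1999 -0.2545  2.079  -0.      1.3173  1.1499] F [-0.5299  0.2146  0.2852] op 50.09152245688295
shift units [  6.0098 -28.847   13.0826]
```

>>> move_arm(
  commands=[0, 0, 1, 0, 0, 0, 1, 0, 0, 0, 1, 0, 0, 0, 1, 0, 0, 0, 1, 0, 0, -1, 1, 0, 0, -1, 1, 0, 0, -1, 1, 0, 0, -1, 1, 0, 0, -1, 1, 0, 0, -1, 1, 0, 0, -1, 1, 0, 0, -1, 1, 0, 0, -1, 1, 0, 0, -1, 1, 0, 0, -1, 0, 0, 0, -1, 0, 0, 0, -1, 0, 0, 0, -1, 0, 0, 0, -1, 0, 0],
)

```text
time: 4.28
eef_pos: [0.4586, 0.0887, 0.27]
tcp_rot: [-0.018, 0.707, 0.018, 0.707]
contact_force: [0.7, 0.0, 0.0]
opening: 0.582
```

>>> move_arm(
  commands=[0, -1, 0, 0, 0, -1, 0, 0, 0, -1, 0, 0, 0, -1, 0, 0, 0, -1, 0, 0, 0.2, -1, -0.2, 0, 0.4, -1, -0.2, 0, 0.5, -1, -0.2, 0, 0.6, -1, -0.2, 0, 0.7, -1, -0.2, 0, 0.8, -1, -0.2, 0, 0.8, -1, -0.2, 0, 0.8, -1, -0.2, 0, 0.6, -0.8, -0.2, 0, 0.3, 0, -0.2, 0, 0, 0, 0, 0],
)

```text
time: 6.28
eef_pos: [0.4262, -0.2569, 0.1272]
tcp_rot: [-0.018, 0.707, 0.019, 0.706]
contact_force: [0.1, 0.1, -0.4]
opening: 0.587
```

Run:
```python
from h import *
s,p,R=st();c=ctrl.get_calibration("wrist");T=np.eye(4);T[:3,:3]=R;T[:3,3]=p;T=T@c["mount"];np.save('T1.npy',T)
im=ctrl.read_camera("wrist");cv2.imwrite('pics/w1.png',im[:,:,::-1])
need([.4272,-.2597,.016],[-.052,.9986])
print(proj("wrist",[[.4272,-.2597,.024],[.4184,-.0904,.012],[.592,-.097,.205],[.4306,-.319,.024]],T))
```

```text
t 6.325 p [ 0.4267 -0.2571  0.1279] axes x [-0.      0.0004 -1.    ] y [-0.0519  0.9987  0.0004] z [ 0.9987  0.0519 -0.    ] q [-0.7463  0.0286  2.0987  0.0003  1.0145 -0.7984] F [-0.2233  0.0932 -0.0035] op 50.05126950978378
shift units [ 4.4755 -0.1085  0.0141]
turn deg -0.006041650459404865 units -0.001208330091880973
turn deg 179.9939583495406 units 35.99879166990812
[[  318.8853   245.8539]
 [  318.5535   -38.0828]
 [ 5042.8796 -2067.5069]
 [  319.3971   320.5588]]
```

View pics/w1.png

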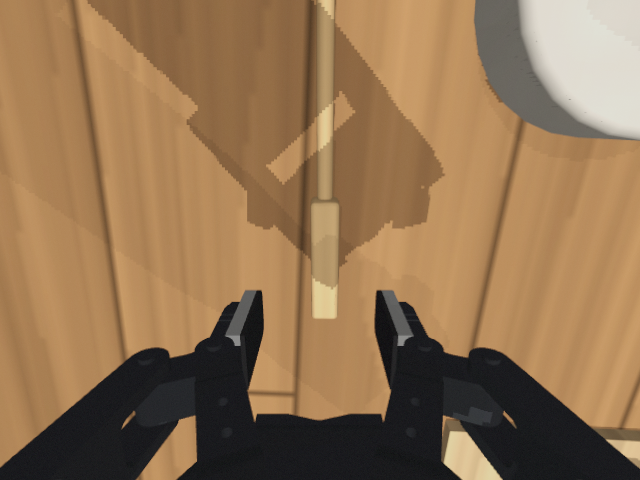

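Run:
```python
from h import *
T=np.load('T1.npy')
P=plane("wrist",[[312.5,203],[338.5,203],[313,318],[337,319],[325,4]],.024,T);print(P)
print(plane("wrist",[[325,4],[325.5,195]],.012,T))
f=(P[0]+P[1])/2;b=(P[2]+P[3])/2;d=f-b;print(np.linalg.norm(d),np.degrees(np.arctan2(-d[0],d[1])))
```

```text
[[ 0.4214 -0.2294  0.024 ]
 [ 0.4388 -0.2285  0.024 ]
 [ 0.4257 -0.3171  0.024 ]
 [ 0.4437 -0.317   0.024 ]
 [ 0.4233 -0.1142  0.024 ]]
[[ 0.4233 -0.1109  0.012 ]
 [ 0.4301 -0.2259  0.012 ]]
0.08818134672712966 2.999188905089987
```

>>> move_arm(
  commands=[1, 0, 0.18, 0, 1, 0, 0, 0, 1, 0, 0, 0, 1, 0, 0, 0, 0.44, 0, 0, 0, 0, 0, 0, 0, 0, 0, 0, 0],
)

```text
time: 7.2
eef_pos: [0.4322, -0.2579, 0.0181]
tcp_rot: [-0.019, 0.706, 0.018, 0.707]
contact_force: [0.3, 0.3, 0.1]
opening: 0.586
```

>>> move_arm(
  commands=[0, 0, 0, 0, 0, 0, 0, 0, 0, 0, 0, 0, 0, 0, 0, 0, 0, 0, 0, 0],
  jaw=0,
  force=120,
)

```text
time: 7.82
eef_pos: [0.432, -0.2581, 0.0181]
tcp_rot: [-0.019, 0.706, 0.018, 0.707]
contact_force: [-1.4, 0.7, 5.9]
opening: 0.203
```

Run:
```python
from h import *
need([.46,-.05,.26],[-.052,.9986]);
```

```text
t 7.825 p [ 0.432  -0.2581  0.0181] axes x [ 0.0014 -0.0012 -1.    ] y [-0.0516  0.9987 -0.0013] z [0.9987 0.0516 0.0014] q [-0.7404  0.2302  2.123   0.0001  0.7865 -0.7921] F [-1.3654  0.6524  5.8699] op 17.36302611774043
shift units [-9.6844  8.2424  1.5599]
turn deg -0.020989325117364187 units -0.004197865023472838
turn deg 179.97901067488263 units 35.99580213497653
```

>>> move_arm(
  commands=[-0.3, 0, 0, 0, -0.6, 0, 0, 0, -0.8, -0.2, 0.2, 0.2, -0.8, -0.3, 0.5, 0.4, -0.8, -0.4, 0.8, 0.4, -0.8, -0.4, 0.8, 0, -0.7, -0.4, 0.8, 0, -0.5, -0.3, 0.8, 0, -0.3, -0.1, 0.8, 0, -0.1, 0, 0.7, 0, 0, 0, 0.5, 0, 0, 0, 0.3, 0, 0, 0, 0, 0, 0, 0, 0, 0],
)

```text
time: 9.57
eef_pos: [0.5851, -0.3133, 0.159]
tcp_rot: [0.013, 0.707, -0.012, 0.707]
contact_force: [-0.6, 0.2, 0.2]
opening: 0.203
```

Run:
```python
from h import *
need([.585,-.317,.161],[.037,.999])
for n in("top","scene","wrist"):
    im=ctrl.read_camera(n);cv2.imwrite(f'pics/{n}2.png',im[:,:,::-1])
t=cv2.imread('pics/top2.png');s=cv2.imread('pics/scene2.png')
crop(t,340,500,140,260,5,'pics/d1.png');crop(s,200,400,220,370,4,'pics/d2.png')
```

```text
t 9.575 p [ 0.5851 -0.3133  0.159 ] axes x [-0.0009  0.0005 -1.    ] y [0.0356 0.9994 0.0005] z [ 0.9994 -0.0356 -0.0009] q [-0.6441  0.3398  1.6734 -0.0001  1.1294 -0.6084] F [-0.5546  0.2279  0.1995] op 17.33753924027924
shift units [-0.0812 -0.1496  0.0004]
turn deg 0.07841552564618796 units 0.015683105129237592
turn deg -179.9215844743538 units -35.98431689487076
```

View pics/d1.png

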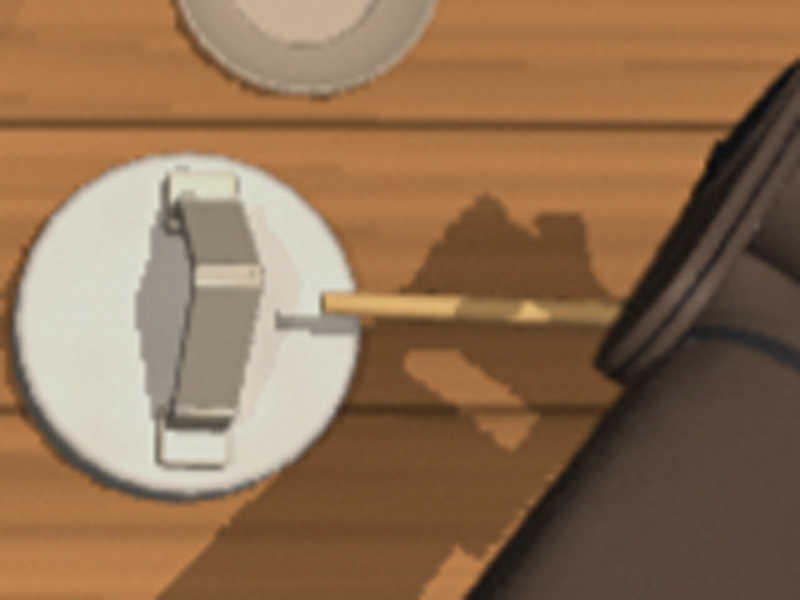

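View pics/d2.png

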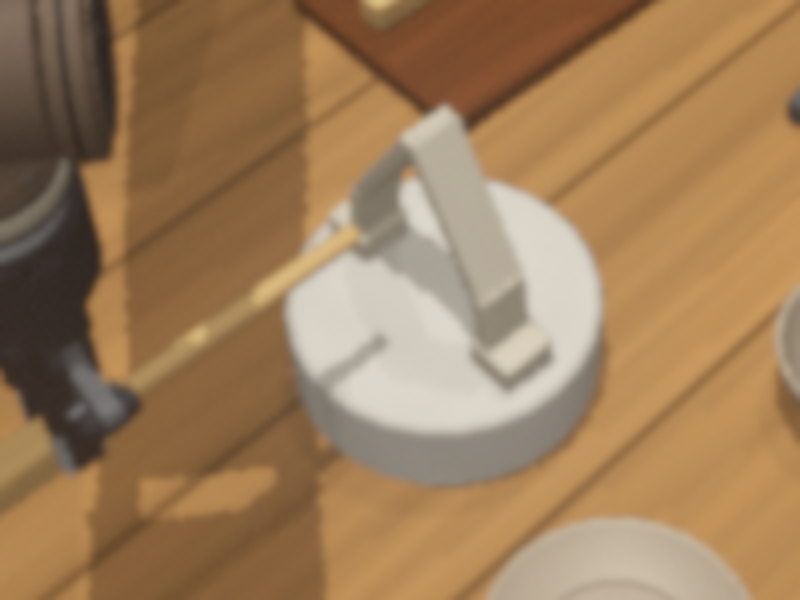

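View pics/wrist2.png

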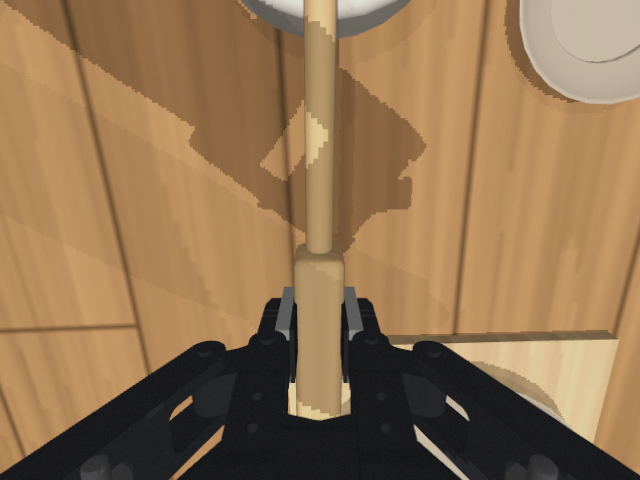

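Run:
```python
from h import *
print(tri("top",[404.6,200.3],"scene",[288.7,279.3]))
# rod seen at z=.153 top
print(plane("top",[[340+324/5,140+303/5],[340+610/5,140+313/5]],.153))
# ridge near-edge corner points: top vs scene
# ridge far-y end/ near-y end strip centre
a=[[340+194/5,140+275/5],[340+260/5,140+276/5]]
print(plane("top",a,.205))
print(tri("top",a[1],"scene",[200+410/4,220+143/4]),tri("top",a[0],"scene",[200+447/4,220+112/4]))
```

```text
(array([ 0.5907, -0.1457,  0.1501]), np.float64(0.005915058597287432))
[[ 0.5877 -0.148   0.153 ]
 [ 0.5831 -0.2797  0.153 ]]
[[ 0.592  -0.0827  0.205 ]
 [ 0.5915 -0.1117  0.205 ]]
(array([ 0.5951, -0.1107,  0.1951]), np.float64(0.006204616049968597)) (array([ 0.5944, -0.083 ,  0.1949]), np.float64(0.0024162666620604796))
```

>>> move_arm(
  commands=[0, 0.2, 0.1, 0, 0, 0.4, 0, 0, 0, 0.5, 0, 0, 0, 0.5, 0, 0, 0, 0.5, 0, 0, 0, 0.5, 0, 0, 0, 0.5, 0, 0, 0, 0.4, 0, 0, 0, 0.1, 0, 0, 0, 0, 0, 0],
)

```text
time: 10.98
eef_pos: [0.5914, -0.2235, 0.1594]
tcp_rot: [0.012, 0.707, -0.013, 0.707]
contact_force: [-0.0, -0.5, -0.4]
opening: 0.202
```

Run:
```python
from h import *
need([.585,-.317,.161],[.037,.999])
for n in("top","scene"):
    im=ctrl.read_camera(n);cv2.imwrite(f'pics/{n}3.png',im[:,:,::-1])
t=cv2.imread('pics/top3.png');s=cv2.imread('pics/scene3.png')
a=cv2.resize(t[150:250,330:430],None,fx=4,fy=4,interpolation=2);b=cv2.resize(s[230:330,260:360],None,fx=4,fy=4,interpolation=2)
cv2.imwrite('pics/e.png',np.hstack([a,b]))
```

```text
t 10.975 p [ 0.5914 -0.2235  0.1594] axes x [ 0.0001 -0.0002 -1.    ] y [ 0.0353  0.9994 -0.0002] z [ 0.9994 -0.0353  0.0001] q [-0.5216  0.2741  1.7556 -0.0002  1.1117 -0.4862] F [-0.0312 -0.5057 -0.3678] op 17.263899267859383
shift units [-0.0637 -3.7453 -0.1221]
turn deg 0.0959610989970784 units 0.01919221979941568
turn deg -179.9040389010029 units -35.98080778020058
```

View pics/e.png

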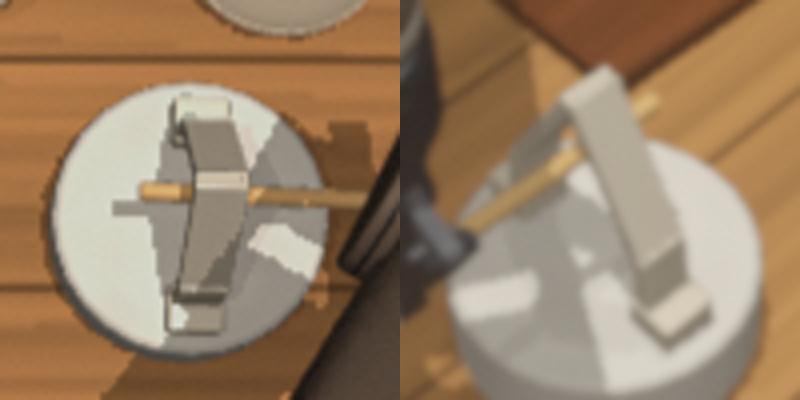

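>>> move_arm(
  commands=[-0.3, 0, 0, 0, -0.3, 0, 0, 0, -0.15, 0, 0, 0, -0.1, 0, 0, 0, -0.1, 0, 0, 0, -0.1, 0, 0, 0, -0.1, 0, 0, 0, -0.1, 0, 0, 0, -0.1, 0, 0, 0, -0.1, 0, 0, 0, -0.1, 0, 0, 0, -0.1, 0, 0, 0, -0.1, 0, 0, 0, 0, 0, 0, 0, 0, 0, 0, 0],
)

```text
time: 12.95
eef_pos: [0.5913, -0.2235, 0.203]
tcp_rot: [0.013, 0.707, -0.013, 0.707]
contact_force: [0.3, 0.0, -3.8]
opening: 0.204
```

```bash
cat > look.py <<'E'
from h import *
import sys
k,x0,y0,x1,y1,w=sys.argv[1],*map(int,sys.argv[2:7])
s,p,R=st();print("t",s["time"],"p",p,"y",R[:,1],"F",s["contact_force"],"M",s["wrist_torque"],"op",s["opening"]*85.4)
L=[]
for n,x,y in(("top",x0,y0),("scene",x1,y1)):
    im=ctrl.read_camera(n)[:,:,::-1];cv2.imwrite(f'pics/{n}{k}.png',im);L.append(cv2.resize(im[y:y+w,x:x+w],(400,400),interpolation=2))
cv2.imwrite(f'pics/L{k}.png',np.hstack(L))
E
python3 look.py 4 330 150 260 220 100
```

```text
t 12.95 p [ 0.5913 -0.2235  0.203 ] y [0.0355 0.9994 0.0001] F [ 0.3182  0.0317 -3.7525] M [-0.3568  0.0425 -0.0376] op 17.441416896997858
```

View pics/L4.png

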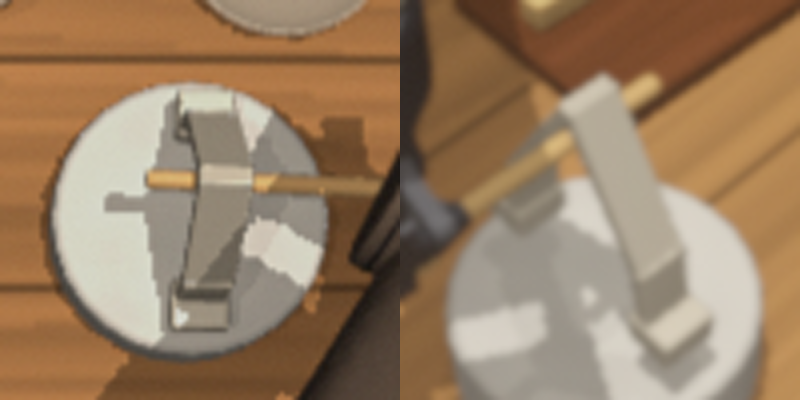

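```bash
cat > sim.py <<'E'
import numpy as np
from scipy.optimize import minimize_scalar
c,L=np.cos,55.
# arch rotated by phi (ccw). apex A. left face: points left-down dir at angle; inside region distance to each face >= r
def apexY(phi,cs):
    # inward normals (arch frame): left face nL=(cos30,-sin30), right face nR=(-cos30,-sin30)
    R=np.array([[np.cos(phi),-np.sin(phi)],[np.sin(phi),np.cos(phi)]])
    nL=R@[.8660254,-.5];nR=R@[-.8660254,-.5]
    # need n.(c-A)>=r  -> n.A <= n.c - r for all circles
    bL=min(nL@q-r for q,r in cs);bR=min(nR@q-r for q,r in cs)
    A=np.linalg.solve(np.array([nL,nR]),[bL,bR]);return A,R
def com(phi,cs):
    A,R=apexY(phi,cs);return (A+R@[0,-L])[1]
def run(path):
    ph=0
    for e,h in path:
        cs=[(np.array([0.,0]),7.),(np.array([float(e),float(h)]),5.5)]
        # local descent
        for _ in range(4000):
            g=(com(ph+1e-4,cs)-com(ph-1e-4,cs))/2e-4
            st=np.clip(-g*2e-4,-.005,.005);ph+=st
            if abs(st)<1e-6:break
        A,R=apexY(ph,cs);print(e,h,"phi %.3f apex"%ph,A.round(1))
if __name__=="__main__":
  for e in(13,16,20):
    run([(e,h) for h in range(45,-50,-5)]);print()
E
python3 sim.py
```

```text
13 45 phi -0.000 apex [13. 56.]
13 40 phi -0.000 apex [13. 51.]
13 35 phi -0.000 apex [13. 46.]
13 30 phi 0.000 apex [13. 41.]
13 25 phi -0.010 apex [13.1 36. ]
13 20 phi -0.118 apex [14.3 30.9]
13 15 phi -0.266 apex [15.9 25.6]
13 10 phi -0.441 apex [17.6 20.7]
13 5 phi -0.294 apex [14.4 23.1]
13 0 phi 0.069 apex [ 3.8 23.6]
13 -5 phi 0.363 apex [-4.4 16.3]
13 -10 phi 0.300 apex [-4.1 13.4]
13 -15 phi 0.118 apex [-1.6 13.9]
13 -20 phi 0.000 apex [-0. 14.]
13 -25 phi 0.000 apex [-0. 14.]
13 -30 phi 0.000 apex [-0. 14.]
13 -35 phi 0.000 apex [-0. 14.]
13 -40 phi 0.000 apex [-0. 14.]
13 -45 phi 0.000 apex [-0. 14.]

16 45 phi 0.000 apex [16. 56.]
16 40 phi 0.000 apex [16. 51.]
16 35 phi -0.000 apex [16. 46.]
16 30 phi -0.011 apex [16.1 41. ]
16 25 phi -0.100 apex [17.1 35.9]
16 20 phi -0.213 apex [18.3 30.8]
16 15 phi -0.361 apex [19.9 25.3]
16 10 phi -0.517 apex [21.4 20.7]
16 5 phi -0.397 apex [19.2 23.4]
16 0 phi 0.142 apex [ 2.8 25.7]
16 -5 phi 0.464 apex [-6.  16.1]
16 -10 phi 0.407 apex [-5.5 12.9]
16 -15 phi 0.225 apex [-3.1 13.7]
16 -20 phi 0.093 apex [-1.3 13.9]
16 -25 phi 0.000 apex [-0. 14.]
16 -30 phi 0.000 apex [-0. 14.]
16 -35 phi 0.000 apex [-0. 14.]
16 -40 phi 0.000 apex [-0. 14.]
16 -45 phi 0.000 apex [-0. 14.]

20 45 phi 0.000 apex [20. 56.]
20 40 phi 0.000 apex [20. 51.]
20 35 phi -0.037 apex [20.4 46. ]
20 30 phi -0.107 apex [21.2 40.9]
20 25 phi -0.198 apex [22.2 35.8]
20 20 phi -0.314 apex [23.4 30.5]
20 15 phi -0.462 apex [24.9 24.9]
20 10 phi -0.625 apex [26.5 19.6]
20 5 phi -0.560 apex [26.1 21.8]
20 0 phi -0.152 apex [14.5 29.3]
20 -5 phi 0.611 apex [-8.3 14.2]
20 -10 phi 0.515 apex [-6.9 12.2]
20 -15 phi 0.343 apex [-4.7 13.2]
20 -20 phi 0.211 apex [-2.9 13.7]
20 -25 phi 0.109 apex [-1.5 13.9]
20 -30 phi 0.023 apex [-0.3 14. ]
20 -35 phi 0.000 apex [-0. 14.]
20 -40 phi 0.000 apex [-0. 14.]
20 -45 phi 0.000 apex [-0. 14.]
```

Run:
```python
from sim import *
for D in(13,15,17):
    run([(0,30)]+[(D*np.sin(a),D*np.cos(a)) for a in np.radians(range(0,181,10))]);print()
print('right then down');run([(0,18),(4,18),(8,14),(12,9),(14,4),(15,0),(15,-4),(15,-10),(14,-16),(13,-22)])
```

```text
0 30 phi 0.000 apex [ 0. 41.]
0.0 13.0 phi 0.000 apex [ 0. 24.]
2.257426309670094 12.802500789158705 phi 0.000 apex [ 2.3 23.8]
4.446261863233693 12.21600407021681 phi 0.000 apex [ 4.4 23.2]
6.499999999999999 11.258330249197703 phi -0.117 apex [ 7.8 22.2]
8.35623892592501 9.958577760546714 phi -0.288 apex [11.5 20.5]
9.958577760546714 8.356238925925012 phi -0.332 apex [13.2 20.7]
11.258330249197702 6.500000000000002 phi -0.306 apex [13.5 21.9]
12.216004070216808 4.446261863233695 phi -0.246 apex [12.6 23.1]
12.802500789158705 2.2574263096700955 phi -0.127 apex [ 9.6 24.2]
13.0 7.960204194457795e-16 phi 0.069 apex [ 3.8 23.6]
12.802500789158705 -2.2574263096700937 phi 0.233 apex [-1.2 20.6]
12.21600407021681 -4.446261863233693 phi 0.320 apex [-3.6 17. ]
11.258330249197703 -6.499999999999997 phi 0.362 apex [-4.8 13.8]
9.958577760546714 -8.356238925925012 phi 0.234 apex [-3.2 13.6]
8.356238925925012 -9.958577760546714 phi 0.059 apex [-0.8 14. ]
6.499999999999999 -11.258330249197703 phi 0.000 apex [-0. 14.]
4.446261863233696 -12.216004070216808 phi 0.000 apex [-0. 14.]
2.2574263096700937
[... 2143 characters left out ...]
3022627 -10.92738936467117 phi 0.260 apex [-3.6 13.6]
10.927389364671171 -13.022755533022625 phi 0.086 apex [-1.2 14. ]
8.499999999999998 -14.722431864335459 phi 0.000 apex [-0. 14.]
5.814342436536371 -15.974774553360442 phi 0.000 apex [-0. 14.]
2.9520190203378145 -16.741731801207536 phi 0.000 apex [-0. 14.]
2.0818995585505003e-15 -17.0 phi 0.000 apex [-0. 14.]

right then down
0 18 phi 0.000 apex [ 0. 29.]
4 18 phi 0.000 apex [ 4. 29.]
8 14 phi -0.089 apex [ 9. 25.]
12 9 phi -0.395 apex [16. 21.]
14 4 phi -0.276 apex [14.6 24. ]
15 0 phi 0.106 apex [ 3.5 25.1]
15 -4 phi 0.395 apex [-4.7 18. ]
15 -10 phi 0.376 apex [-5.1 13. ]
14 -16 phi 0.126 apex [-1.8 13.9]
13 -22 phi 0.000 apex [-0. 14.]
```

>>> move_arm(
  commands=[-0.1, 0, 0, -0.1, -0.1, 0.1, 0, -0.2, -0.1, 0.2, 0.05, -0.2, -0.1, 0.3, 0.1, -0.2, -0.1, 0.4, 0.15, -0.2, -0.1, 0.5, 0.2, -0.2, -0.1, 0.5, 0.25, -0.2, -0.1, 0.5, 0.25, -0.13, -0.1, 0.5, 0.25, -0.1, -0.1, 0.5, 0.25, 0, -0.1, 0.5, 0.25, 0, -0.1, 0.5, 0.25, 0, -0.1, 0.5, 0.25, 0, -0.1, 0.5, 0.25, 0, -0.1, 0.5, 0.25, 0, 0, 0.4, 0.2, 0, 0, 0.3, 0.15, 0, 0, 0.2, 0.1, 0, 0, 0.1, 0.05, 0, 0, 0, 0, 0],
)

```text
time: 15.55
eef_pos: [0.6589, -0.0426, 0.2405]
tcp_rot: [-0.035, 0.706, 0.035, 0.706]
contact_force: [-0.3, 0.3, -3.2]
opening: 0.205
```

```bash
python3 - <<'E'
from h import *
need([.669,.015,.245],[-.0985,.995])
E
python3 look.py 5 240 130 300 170 130
```

```text
t 15.55 p [ 0.6589 -0.0426  0.2405] axes x [-0.0002 -0.0001 -1.    ] y [-0.0978  0.9952 -0.0001] z [ 0.9952  0.0978 -0.0002] q [-0.2179  0.2582  1.6199 -0.0002  1.2636 -0.3158] F [-0.3398  0.3438 -3.1936] op 17.54878234342914
shift units [-0.1815  2.253   0.6275]
turn deg -0.03905635838433884 units -0.007811271676867767
turn deg 179.96094364161567 units 35.992188728323136
t 15.55 p [ 0.6589 -0.0426  0.2405] y [-0.0978  0.9952 -0.0001] F [-0.3398  0.3438 -3.1936] M [-0.3244  0.0089 -0.0021] op 17.54878234342914
```

View pics/L5.png

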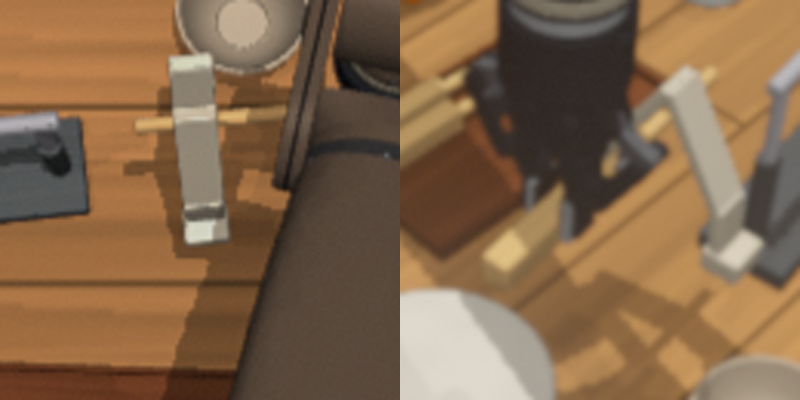

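Run:
```python
from h import *
t=cv2.imread('pics/top5.png');s=cv2.imread('pics/scene5.png')
a=cv2.resize(t[150:210,170:300],None,fx=6,fy=6,interpolation=2);cv2.imwrite('pics/f1.png',a)
b=cv2.resize(s[140:240,370:490],None,fx=6,fy=6,interpolation=2);cv2.imwrite('pics/f2.png',b)
```

```text
(no output)
```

View pics/f1.png

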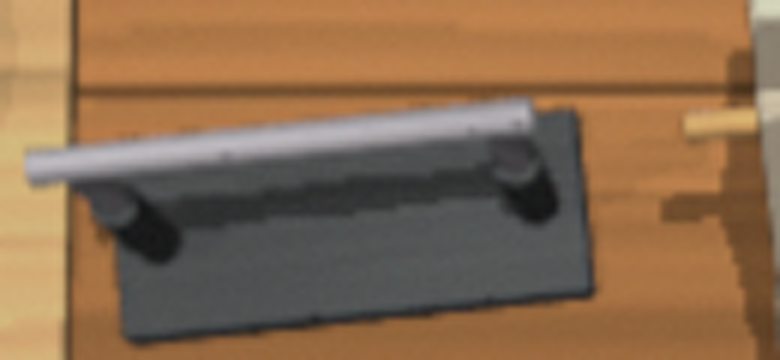

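View pics/f2.png

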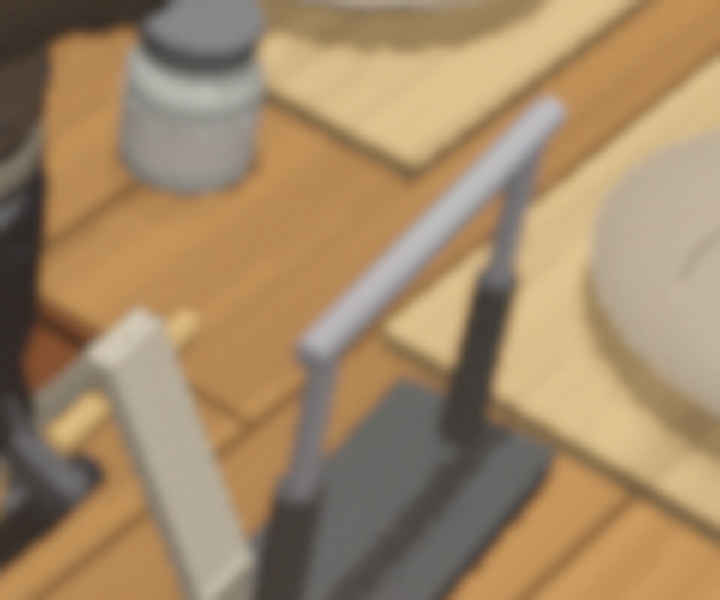

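Run:
```python
from h import *
n,_=tri("top",[258.6,168.9],"scene",[422.2,198.3]);f,_2=tri("top",[174.8,177.7],"scene",[462.2,157.8]);t,_3=tri("top",[284.5,171],"scene",[401.3,193.7])
print(n,f,t,_,_2,_3)
d=(f-n)[:2];d/=np.linalg.norm(d);perp=np.array([d[1],-d[0]]);print(d,"lat",(t-n)[:2]@perp,"along",(t-n)[:2]@d)
s,p,R=st();print("tip expected",p+R[:,1]*.17-[0,0,.006])
for z in(.19,.195,.2):
    q=plane("top",[[258.6,168.9],[174.8,177.7]],z);print(z,q,(plane("top",[[284.5,171]],.232)[0]-q[0])[:2]@perp)
```

```text
[0.6564 0.1846 0.1913] [0.6375 0.3714 0.1905] [0.6418 0.1243 0.2335] 0.007666943237374372 0.007282745889327109 0.0058505386872121845
[-0.1004  0.9949] lat -0.020517869453892505 along -0.058569882360033985
tip expected [0.6423 0.1264 0.2346]
0.19 [[0.6537 0.1822 0.19  ]
 [0.6347 0.3691 0.19  ]] -0.019666328849881214
0.195 [[0.6526 0.1818 0.195 ]
 [0.6337 0.3679 0.195 ]] -0.018554725454960157
0.2 [[0.6515 0.1813 0.2   ]
 [0.6327 0.3666 0.2   ]] -0.017443122060039108
```

>>> move_arm(
  commands=[0, 0.1, 0.05, 0, 0, 0.2, 0.1, 0, 0, 0.3, 0.15, 0, -0.05, 0.4, 0.2, 0, -0.05, 0.4, 0.15, 0, -0.05, 0.4, 0.1, 0, -0.05, 0.3, 0.05, 0, 0, 0.2, 0, 0, 0, 0.1, 0, 0, 0, 0, 0, 0, 0, 0, 0, 0],
)

```text
time: 17.02
eef_pos: [0.6729, 0.0189, 0.2455]
tcp_rot: [-0.035, 0.706, 0.034, 0.706]
contact_force: [0.4, 0.4, -2.9]
opening: 0.206
```

```bash
cat > wl.py <<'E'
from h import *
import sys
k=sys.argv[1];s,p,R=st();c=ctrl.get_calibration("wrist");T=np.eye(4);T[:3,:3]=R;T[:3,3]=p;T=T@c["mount"];np.save(f'T{k}.npy',T)
im=ctrl.read_camera("wrist");cv2.imwrite(f'pics/w{k}.png',im[:,:,::-1]);print(s["time"],p,s["contact_force"],s["wrist_torque"])
E
python3 wl.py 6; python3 look.py 6 220 120 320 140 110
```

```text
17.025 [0.6729 0.0189 0.2455] [ 0.4336  0.3984 -2.8974] [-0.3019 -0.0677  0.0476]
t 17.075 p [0.6729 0.0188 0.2455] y [-0.0975  0.9952 -0.0001] F [-0.1649 -0.2771 -2.9944] M [-0.3783 -0.0381 -0.0553] op 17.213255372273412
```

View pics/L6.png

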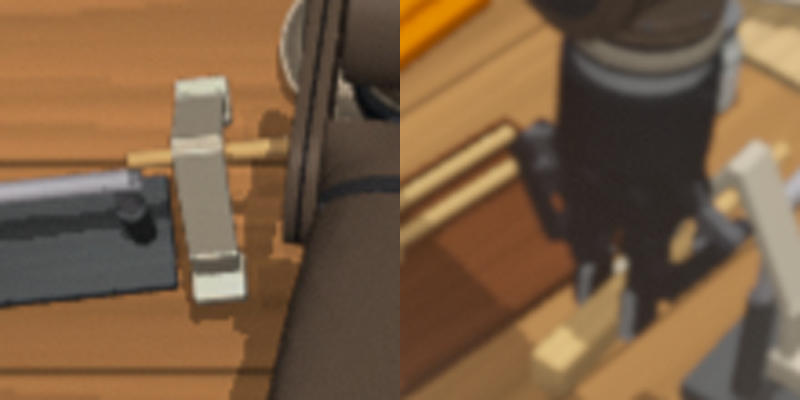

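View pics/w6.png

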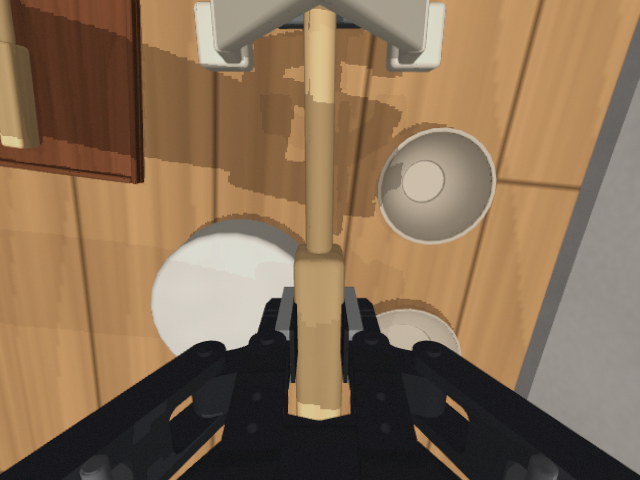

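Run:
```python
from h import *
t=cv2.imread('pics/top6.png');cv2.imwrite('pics/f3.png',cv2.resize(t[145:190,220:310],None,fx=8,fy=8,interpolation=2))
```

```text
(no output)
```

View pics/f3.png

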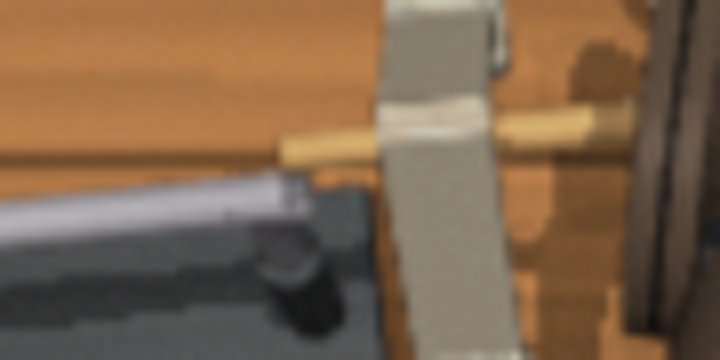

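Run:
```python
from h import *
perp=np.array([.9949,.1004]);d=np.array([-.1004,.9949])
t=plane("top",[[255.3,164.1]],.2385)[0];r=plane("top",[[220+630/8,145+122/8]],.2395)[0];print(t,r,"rod yaw",np.degrees(np.arctan2(-(t-r)[0],(t-r)[1])))
for z in(.185,.191,.195):
    q=plane("top",[[258.6,168.9]],z)[0];print(z,(t-q)[:2]@perp,(r-q)[:2]@perp,(t-q)[:2]@d)
```

```text
[0.6538 0.1846 0.2385] [0.6616 0.0916 0.2395] rod yaw 4.8406857882797585
0.185 -0.0007614787602623327 -0.0022630210403492973 0.001983502653454766
0.191 0.000572392453164627 -0.0009291498269223384 0.0024406827763797183
0.195 0.0014616399287826758 -3.9902351304289395e-05 0.002745469524996364
```

>>> move_arm(
  commands=[0, 0.1, 0, 0, 0, 0.2, 0, 0, 0, 0.3, 0, 0, 0, 0.4, 0, 0, 0, 0.5, 0, 0, 0, 0.5, 0, 0, 0, 0.5, 0, 0, 0, 0.5, 0, 0, 0, 0.5, 0, 0, 0, 0.5, 0, 0, 0, 0.4, 0, 0, 0, 0.3, 0, 0, 0, 0.2, 0, 0, 0, 0.1, 0, 0, 0, 0, 0, 0],
)

```text
time: 19.05
eef_pos: [0.6607, 0.1435, 0.2456]
tcp_rot: [-0.035, 0.706, 0.035, 0.706]
contact_force: [-0.4, 0.3, -2.6]
opening: 0.206
```

```bash
python3 wl.py 7; python3 look.py 7 180 120 370 130 110
```

```text
19.05 [0.6607 0.1435 0.2456] [-0.3657  0.329  -2.6275] [-0.3466 -0.0464  0.0115]
t 19.1 p [0.6608 0.1434 0.2455] y [-0.0977  0.9952 -0.0002] F [-0.3051 -1.1746 -3.4017] M [-0.3604  0.0347  0.0141] op 17.218277130948977
```

View pics/L7.png

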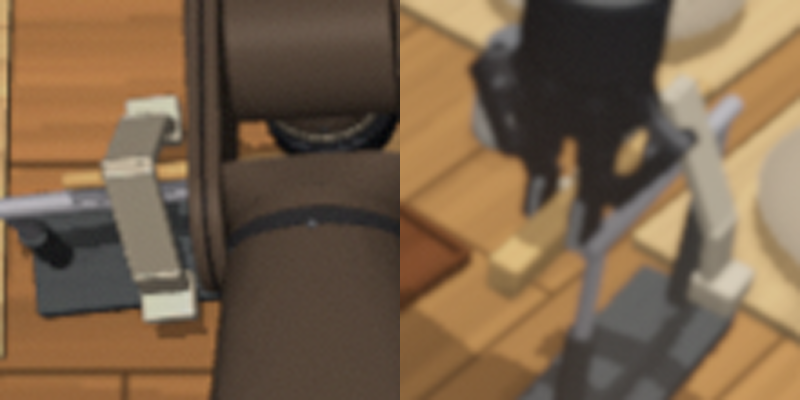

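View pics/w7.png

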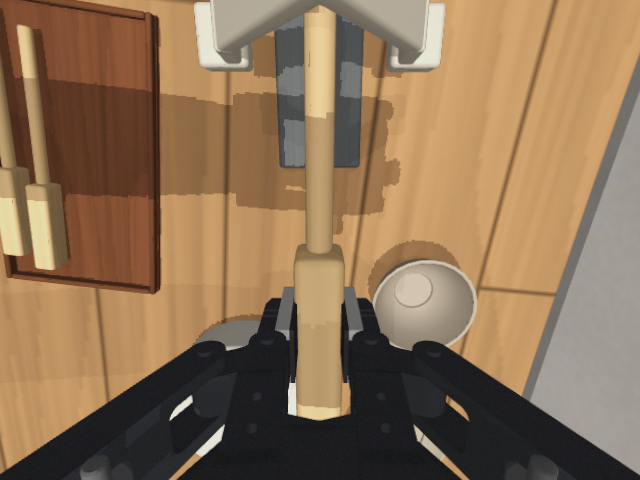

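>>> move_arm(
  commands=[0, 0, 0.06, 0, 0, 0, 0.1, 0, 0.05, 0, 0.12, 0, 0.1, 0, 0.12, 0, 0.1, 0, 0.1, 0, 0.1, 0, 0.06, 0, 0.1, 0, 0, 0, 0.1, 0, 0, 0, 0.08, 0, 0, 0, 0.05, 0, 0, 0, 0, 0, 0, 0, 0, 0, 0, 0],
)

```text
time: 20.7
eef_pos: [0.6747, 0.1449, 0.2287]
tcp_rot: [-0.035, 0.706, 0.035, 0.706]
contact_force: [-0.4, -0.9, -3.1]
opening: 0.204
```

```bash
python3 wl.py 8; python3 look.py 8 180 120 370 130 110
```

```text
20.7 [0.6747 0.1449 0.2287] [-0.3696 -0.8997 -3.1427] [-0.3106  0.0124 -0.0868]
t 20.75 p [0.6747 0.1449 0.2287] y [-0.0978  0.9952 -0.    ] F [-0.4546 -0.8959 -2.6728] M [-0.2846 -0.0049 -0.0269] op 17.54453474834029
```

View pics/L8.png

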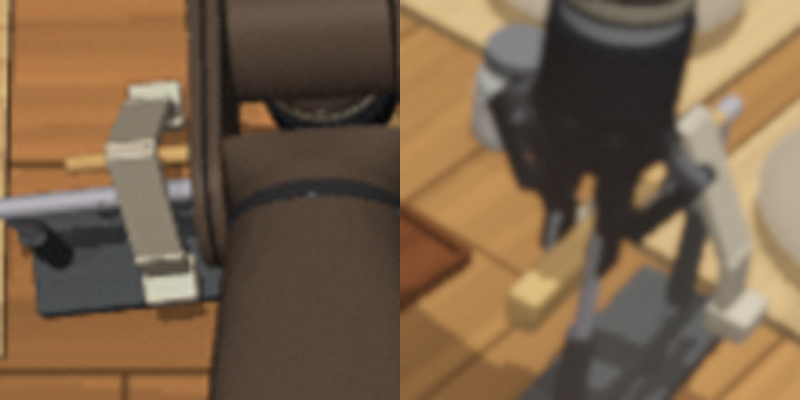

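View pics/w8.png

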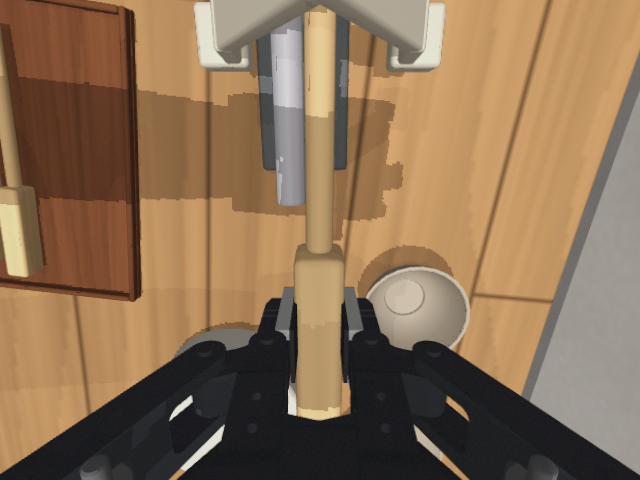

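Run:
```python
from h import *
im=cv2.imread('pics/w8.png');cv2.imwrite('pics/g.png',cv2.resize(im[0:220,240:380],None,fx=2.7,fy=2.7,interpolation=2))
for y in (40,90,140,190): print(y,[tuple(im[y,x]) for x in range(270,342,3)])
```

```text
40 [(np.uint8(98), np.uint8(97), np.uint8(98)), (np.uint8(167), np.uint8(164), np.uint8(166)), (np.uint8(183), np.uint8(181), np.uint8(183)), (np.uint8(191), np.uint8(189), np.uint8(192)), (np.uint8(199), np.uint8(197), np.uint8(199)), (np.uint8(205), np.uint8(203), np.uint8(205)), (np.uint8(200), np.uint8(198), np.uint8(200)), (np.uint8(190), np.uint8(188), np.uint8(190)), (np.uint8(180), np.uint8(178), np.uint8(180)), (np.uint8(168), np.uint8(165), np.uint8(168)), (np.uint8(150), np.uint8(148), np.uint8(150)), (np.uint8(78), np.uint8(84), np.uint8(87)), (np.uint8(114), np.uint8(163), np.uint8(193)), (np.uint8(129), np.uint8(180), np.uint8(212)), (np.uint8(141), np.uint8(193), np.uint8(225)), (np.uint8(146), np.uint8(200), np.uint8(228)), (np.uint8(151), np.uint8(204), np.uint8(228)), (np.uint8(150), np.uint8(203), np.uint8(227)), (np.uint8(146), np.uint8(200), np.uint8(228)), (np.uint8(140), np.uint8(193), np.uint8(225)), (np.uint8(129), np.uint8(180), np.uint8(212)), (np.uint8(113), np.uint8(160), np.uint8(191)), (np.uint8(76), np.uint8(82), np.uint8(88)), (np.uint8(81), np.uint8(
[... 2685 characters left out ...]
, (np.uint8(144), np.uint8(143), np.uint8(144)), (np.uint8(131), np.uint8(130), np.uint8(132)), (np.uint8(117), np.uint8(115), np.uint8(117)), (np.uint8(78), np.uint8(113), np.uint8(139)), (np.uint8(94), np.uint8(135), np.uint8(165)), (np.uint8(103), np.uint8(148), np.uint8(178)), (np.uint8(106), np.uint8(152), np.uint8(184)), (np.uint8(110), np.uint8(157), np.uint8(188)), (np.uint8(109), np.uint8(157), np.uint8(186)), (np.uint8(106), np.uint8(152), np.uint8(183)), (np.uint8(100), np.uint8(144), np.uint8(174)), (np.uint8(90), np.uint8(130), np.uint8(159)), (np.uint8(71), np.uint8(105), np.uint8(135)), (np.uint8(76), np.uint8(115), np.uint8(156)), (np.uint8(68), np.uint8(106), np.uint8(144))]
```

View pics/g.png

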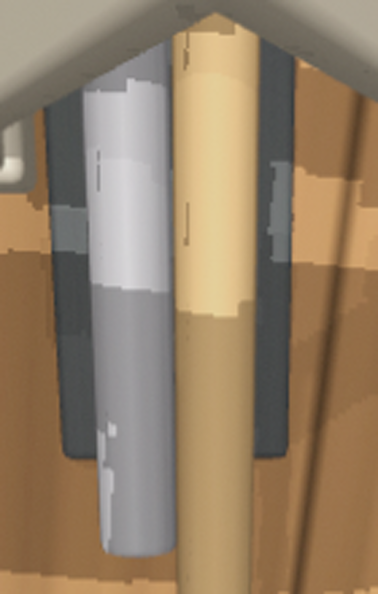

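>>> move_arm(
  commands=[0.1, 0, -0.04, 0, 0.1, 0, 0, 0, 0.1, 0, 0, 0, 0.1, 0, 0, 0, 0.06, 0, 0, 0, 0.06, 0, 0, 0, 0.06, 0, 0, 0, 0.06, 0, 0, 0, 0.06, 0, 0, 0, 0.06, 0, 0, 0, 0.06, 0, 0, 0, 0.06, 0, 0, 0, 0.06, 0, 0, 0, 0, 0, 0, 0],
)

```text
time: 22.6
eef_pos: [0.6736, 0.1449, 0.2051]
tcp_rot: [-0.035, 0.706, 0.035, 0.706]
contact_force: [-1.0, 0.0, -0.7]
opening: 0.206
```

```bash
python3 wl.py 9; python3 look.py 9 180 120 370 130 110
```

```text
22.6 [0.6736 0.1449 0.2051] [-0.9769  0.015  -0.6942] [0.0085 0.1166 0.1187]
t 22.65 p [0.6737 0.1449 0.2052] y [-0.0978  0.9952  0.0001] F [-0.86   -0.4237  0.0352] M [0.0243 0.0884 0.153 ] op 17.331728675435976
```

View pics/L9.png

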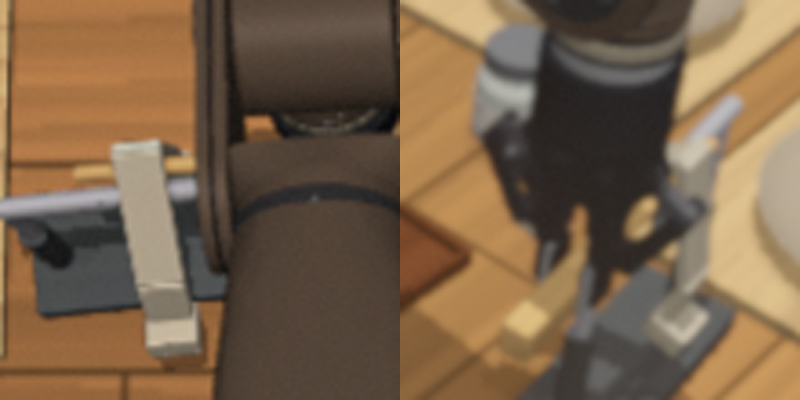

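View pics/w9.png

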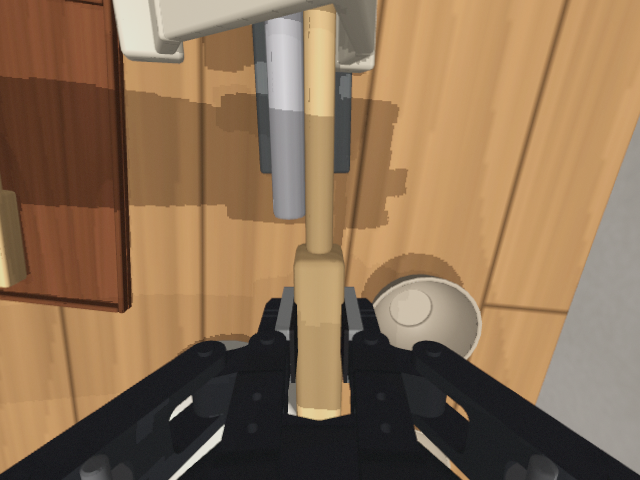

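>>> move_arm(
  commands=[0, 0, -0.03, 0, 0, 0, -0.03, 0, 0, 0, -0.03, 0, 0, 0, -0.03, 0, 0, 0, 0, 0],
)

```text
time: 23.38
eef_pos: [0.6705, 0.1445, 0.205]
tcp_rot: [-0.035, 0.706, 0.035, 0.706]
contact_force: [0.1, -0.3, -0.5]
opening: 0.206
```

```bash
python3 wl.py 10; python3 look.py 10 180 120 370 130 110
python3 - <<'E'
import cv2,numpy as np
a=cv2.imread('pics/w10.png')[0:240,100:420];b=cv2.imread('pics/L10.png');b=cv2.resize(b,(640,320));cv2.imwrite('pics/M10.png',np.vstack([b,cv2.resize(a[:180],(640,240))]))
E
```

```text
23.375 [0.6705 0.1445 0.205 ] [ 0.0742 -0.3439 -0.4551] [-0.0223  0.1924  0.1192]
t 23.425 p [0.6705 0.1445 0.205 ] y [-0.098   0.9952 -0.0001] F [-0.8954  0.4521 -1.4144] M [-0.0643  0.101   0.1402] op 17.650740166348502
```

View pics/M10.png

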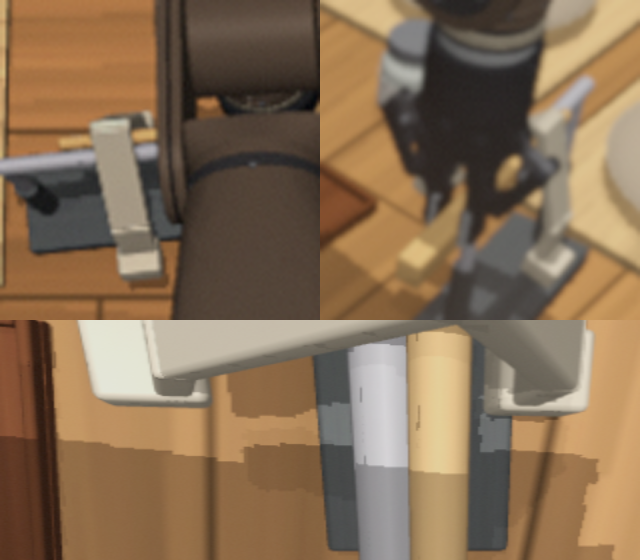

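>>> move_arm(
  commands=[0.06, 0, 0.02, 0, 0.06, 0, 0.02, 0, 0.06, 0, 0.02, 0, 0.06, 0, 0.02, 0, 0.06, 0, 0.02, 0, 0, 0, 0, 0],
)

```text
time: 24.28
eef_pos: [0.673, 0.1449, 0.1982]
tcp_rot: [-0.035, 0.706, 0.035, 0.706]
contact_force: [-5.2, -0.2, 4.5]
opening: 0.206
```

```bash
cat > M.sh <<'E'
python3 wl.py $1; python3 look.py $1 180 120 370 130 110
python3 - <<'E'
import cv2,numpy as np
a=cv2.imread('pics/w$1.png')[0:240,100:420];b=cv2.imread('pics/L$1.png');b=cv2.resize(b,(640,320));cv2.imwrite('pics/M$1.png',np.vstack([b,cv2.resize(a[:180],(640,240))]))
E
E
bash M.sh 11
```

```text
24.275 [0.673  0.1449 0.1982] [-5.1887 -0.2309  4.4973] [0.2628 0.8211 0.7179]
t 24.325 p [0.6731 0.1449 0.1982] y [-0.0986  0.9951  0.0001] F [-5.0653 -1.4571  5.0543] M [0.2517 0.9039 0.7652] op 17.797977173536957
```

View pics/M11.png

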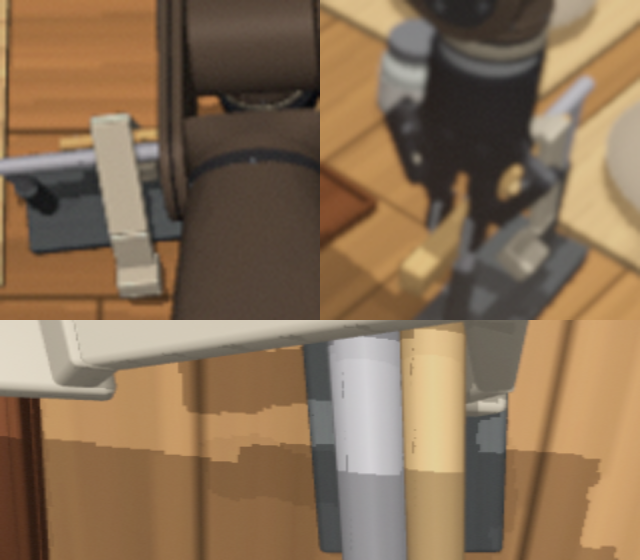

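>>> move_arm(
  commands=[-0.06, 0, -0.03, 0, -0.06, 0, -0.03, 0, -0.06, 0, -0.03, 0, -0.06, 0, -0.02, 0, -0.06, 0, -0.01, 0, 0, 0, 0, 0],
)

```text
time: 25.18
eef_pos: [0.6701, 0.1443, 0.2048]
tcp_rot: [-0.035, 0.706, 0.034, 0.706]
contact_force: [-0.3, -0.5, -2.2]
opening: 0.21
```

```bash
bash M.sh 12
```

```text
25.175 [0.6701 0.1443 0.2048] [-0.3309 -0.5424 -2.1598] [-0.1442  0.1337  0.1066]
t 25.225 p [0.6701 0.1444 0.2048] y [-0.0977  0.9952 -0.0003] F [-0.6343 -1.0106 -2.2226] M [-0.1834  0.1121  0.0996] op 17.528489753443417
```

View pics/M12.png

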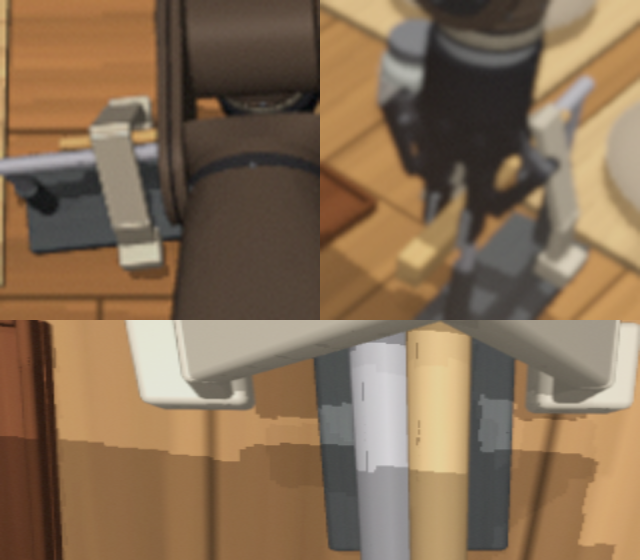

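```bash
cat > dyn.py <<'E'
import numpy as np
m=.35;L=.055;I=m*.05**2;g=9.81;k=2e4;c=12.
s,co=.5,.8660254
def sim(path,mu,muB=None,v=.012,verbose=False,phi0=0.):
    """path list of (e,h) mm; returns max|phi|, final phi, max bar force"""
    muB=mu if muB is None else muB
    P=np.array(path,float)/1e3
    # state: com x,z,phi
    x,z,ph=P[0,0],P[0,1]+.011-L,phi0;vx=vz=w=0
    dt=5e-5;seg=np.linalg.norm(np.diff(P,axis=0),axis=1);T=np.r_[0,np.cumsum(seg/v)]
    n=int((T[-1]+.6)/dt);mx=0;mb=0;log=[]
    lo,hi=0,0
    for i in range(n):
        t=i*dt
        re=np.interp(t,T,P[:,0]);rh=np.interp(t,T,P[:,1])
        j=min(np.searchsorted(T,t,side='right')-1,len(P)-2)
        rv=(P[j+1]-P[j])/(T[j+1]-T[j]) if t<T[-1] else np.zeros(2)
        cp,sp=np.cos(ph),np.sin(ph)
        ax,az=x-sp*L,z+cp*L  # apex = com + R(0,L)
        fx,fz,tq=0.,-m*g,0.;bF=0.
        for (cx,cz,r,uvx,uvz,mm,bar) in ((0.,0.,.007,0.,0.,muB,1),(re,rh,.0055,rv[0],rv[1],mu,0)):
            for sg in(1,-1):
                # inward normal in arch frame (sg*co,-s)
                nx=cp*sg*co+sp*s; nz=sp*sg*co-cp*s
                d=nx*(cx-ax)+nz*(cz-az)-r
                if d<0:
                    px,pz=cx-nx*r-x,cz-nz*r-z
                    # velocity of arch point rel circle
                    rvx=vx-w*pz-uvx;rvz=vz+w*px-uvz
                    vn=rvx*nx+rvz*nz # arch moving along +n => approaching circle
                    N=-k*d+c*vn
                    if N<=0: continue
                    tx,tz=-nz,nx;vt=rvx*tx+rvz*tz
                    F=-mm*N*np.tanh(vt/5e-4)
                    gx=-N*nx+F*tx;gz=-N*nz+F*tz
                    fx+=gx;fz+=gz;tq+=px*gz-pz*gx
                    if bar: bF+=N
        vx+=fx/m*dt;vz+=fz/m*dt;w+=tq/I*dt;x+=vx*dt;z+=vz*dt;ph+=w*dt
        if abs(ph)>abs(mx):mx=ph
        mb=max(mb,bF)
        if verbose and i%int(.25/dt)==0: print("%.2f e %.1f h %.1f phi %.2f apex %.1f %.1f bar %.1f"%(t,re*1e3,rh*1e3,ph,ax*1e3,az*1e3,bF))
        if abs(ph)>1.2: return "TIPPED",round(re*1e3,1),round(rh*1e3,1)
    return "max %.2f final %.2f bar %.1f x %.1f"%(mx,ph,mb,ax*1e3)
if __name__=="__main__":
    from multiprocessing import Pool
    arc=lambda D,a0=0,a1=180,st=10:[(max(D*np.sin(a),0 if a<1.6 else 13),D*np.cos(a)) for a in np.radians(range(a0,a1+1,st))]
    paths={"vert13.5":[(13.5,32),(13.5,-32)],
     "hug13.2":[(0,20),(0,13.2)]+[(13.2*np.sin(a),13.2*np.cos(a)) for a in np.radians(range(5,91,5))]+[(13.5,-32)],
     "hug15":[(0,20),(0,15)]+[(15*np.sin(a),15*np.cos(a)) for a in np.radians(range(5,91,5))]+[(15,-32)],
     "under-right":[(0,20),(4,16),(8,13),(12,13),(16,8),(18,0),(18,-32)]}
    J=[(n,mu) for n in paths for mu in(.05,.15,.3,.5)]
    with Pool() as p: R=p.starmap(sim,[(paths[n],mu) for n,mu in J])
    for j,r in zip(J,R):print(j,r)
E
time python3 dyn.py
```

```text
('vert13.5', 0.05) max 0.54 final -0.00 bar 7.9 x 0.0
('vert13.5', 0.15) max -0.52 final 0.00 bar 6.9 x -0.0
('vert13.5', 0.3) max -0.52 final 0.02 bar 6.8 x -0.3
('vert13.5', 0.5) max -0.79 final 0.04 bar 20.3 x -0.5
('hug13.2', 0.05) max 0.52 final -0.00 bar 7.7 x 0.0
('hug13.2', 0.15) max -0.49 final 0.00 bar 7.2 x -0.0
('hug13.2', 0.3) max -0.63 final 0.02 bar 7.9 x -0.3
('hug13.2', 0.5) max -1.17 final 0.03 bar 15.7 x -0.5
('hug15', 0.05) max 0.61 final 0.00 bar 9.7 x -0.0
('hug15', 0.15) max -0.55 final 0.00 bar 8.0 x -0.1
('hug15', 0.3) max -0.70 final 0.02 bar 7.7 x -0.3
('hug15', 0.5) ('TIPPED', np.float64(15.0), np.float64(-7.1))
('under-right', 0.05) max 0.71 final 0.00 bar 12.6 x -0.0
('under-right', 0.15) max -0.63 final 0.01 bar 11.9 x -0.1
('under-right', 0.3) max -0.80 final 0.03 bar 11.4 x -0.4
('under-right', 0.5) ('TIPPED', np.float64(18.0), np.float64(-6.9))
real	0m23.778s
user	1m29.359s
sys	0m0.067s
```

```bash
cat > t2.py <<'E'
from dyn import sim
import numpy as np
from multiprocessing import Pool
hug=[(0,20),(0,13.2)]+[(13.2*np.sin(a),13.2*np.cos(a)) for a in np.radians(range(5,91,5))]+[(13.5,-32)]
V=[(13.5,32),(13.5,-32)]
def dith(p,up,dn):
    # dense resample then step forward dn back up
    P=np.array(p);d=np.r_[0,np.cumsum(np.linalg.norm(np.diff(P,axis=0),axis=1))];o=[];s=0
    f=lambda q:(np.interp(q,d,P[:,0]),np.interp(q,d,P[:,1]))
    while s<d[-1]:
        s+=dn;o.append(f(s));s-=up;o.append(f(s))
    return [p[0]]+o
J=[("hug rod.05 bar.5",hug,.05,.5,.012),("hug rod.5 bar.05",hug,.5,.05,.012),("V rod.05 bar.5",V,.05,.5,.012),("V rod.5 bar.05",V,.5,.05,.012),
("hug dith 3/2 .5",dith(hug,2,3),.5,.5,.015),("hug dith 4/2",dith(hug,2,4),.5,.5,.015),("V dith 3/2",dith(V,2,3),.5,.5,.015),("V dith5/4",dith(V,4,5),.5,.5,.03),
("hug fast60",hug,.5,.5,.06),("hug fast150",hug,.5,.5,.15),("V fast60",V,.5,.5,.06),("V fast150",V,.5,.5,.15),("V.3 fast150",V,.3,.3,.15)]
with Pool() as p:R=p.starmap(sim,[j[1:] for j in J])
for j,r in zip(J,R):print(j[0],r)
E
python3 t2.py
```

```text
hug rod.05 bar.5 max -0.47 final 0.04 bar 6.6 x -0.6
hug rod.5 bar.05 max -0.64 final 0.00 bar 11.6 x -0.0
V rod.05 bar.5 max -0.47 final 0.04 bar 6.6 x -0.6
V rod.5 bar.05 max -0.66 final -0.00 bar 11.8 x 0.0
hug dith 3/2 .5 max -0.51 final 0.01 bar 9.6 x -0.1
hug dith 4/2 max -0.55 final 0.02 bar 10.4 x -0.3
V dith 3/2 max -0.52 final 0.01 bar 8.2 x -0.1
V dith5/4 max -0.50 final 0.01 bar 9.0 x -0.2
hug fast60 ('TIPPED', np.float64(13.2), np.float64(-5.3))
hug fast150 ('TIPPED', np.float64(13.3), np.float64(-6.3))
V fast60 ('TIPPED', np.float64(13.5), np.float64(-7.6))
V fast150 ('TIPPED', np.float64(13.5), np.float64(-9.6))
V.3 fast150 ('TIPPED', np.float64(13.5), np.float64(-16.7))
```

>>> move_arm(
  commands=[0.12, -0.15, 0.02, 0, -0.08, 0.15, 0, 0, 0.12, -0.15, 0.02, 0, -0.08, 0.15, 0, 0, 0.12, -0.15, 0.02, 0, -0.08, 0.15, 0, 0, 0.12, -0.15, 0.02, 0, -0.08, 0.15, 0, 0, 0.12, -0.15, 0.02, 0, -0.08, 0.15, 0, 0],
)

```text
time: 26.58
eef_pos: [0.6727, 0.1438, 0.1995]
tcp_rot: [-0.035, 0.706, 0.034, 0.706]
contact_force: [-2.5, -2.2, -1.1]
opening: 0.209
```

```bash
bash M.sh 13
```

```text
26.575 [0.6727 0.1438 0.1995] [-2.4901 -2.211  -1.0504] [-0.3637  0.3697  0.2699]
t 26.625 p [0.6726 0.1445 0.2   ] y [-0.0977  0.9952 -0.0011] F [-2.5751 -1.5916 -1.1041] M [-0.2793  0.338   0.352 ] op 17.73374969785334
```

View pics/M13.png

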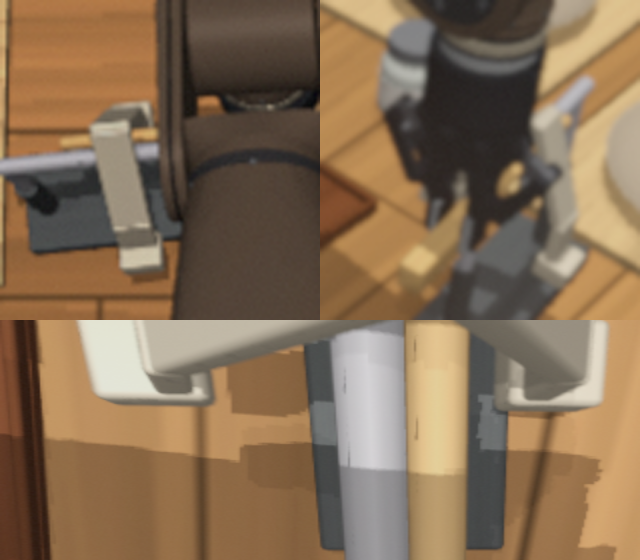

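>>> move_arm(
  commands=[0.12, -0.15, 0.01, 0, -0.08, 0.15, 0, 0, 0.12, -0.15, 0.01, 0, -0.08, 0.15, 0, 0, 0.12, -0.15, 0, 0, -0.08, 0.15, 0, 0, 0.12, -0.15, 0, 0, -0.08, 0.15, 0, 0, 0.12, -0.15, 0, 0, -0.08, 0.15, 0, 0],
)

```text
time: 27.98
eef_pos: [0.6735, 0.1437, 0.1946]
tcp_rot: [-0.035, 0.706, 0.034, 0.707]
contact_force: [2.1, -2.5, -2.7]
opening: 0.204
```

```bash
bash M.sh 14
```

```text
27.975 [0.6735 0.1437 0.1946] [ 2.0937 -2.5166 -2.7212] [-0.7092 -0.3359  0.1554]
t 28.025 p [0.6735 0.1444 0.1951] y [-0.0979  0.9952 -0.0015] F [ 1.0771 -1.8415 -1.741 ] M [-0.453  -0.1937  0.0969] op 17.265273326099432
```

View pics/M14.png

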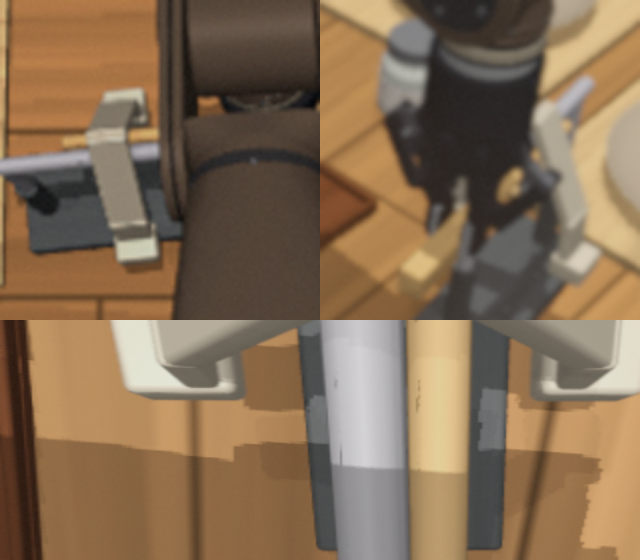

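>>> move_arm(
  commands=[0.12, -0.15, 0.02, 0, -0.08, 0.15, 0, 0, 0.12, -0.15, 0.01, 0, -0.08, 0.15, 0, 0, 0.12, -0.15, 0, 0, -0.08, 0.15, 0, 0, 0.12, -0.15, 0, 0, -0.08, 0.15, 0, 0, 0.12, -0.15, 0, 0, -0.08, 0.15, 0, 0],
)

```text
time: 29.38
eef_pos: [0.6737, 0.1442, 0.1894]
tcp_rot: [-0.035, 0.707, 0.034, 0.706]
contact_force: [-1.3, -1.0, -4.1]
opening: 0.206
```

```bash
bash M.sh 15
```

```text
29.375 [0.6737 0.1442 0.1894] [-1.2779 -1.007  -4.103 ] [-0.3642  0.1725  0.1983]
t 29.425 p [0.6738 0.1449 0.19  ] y [-0.0978  0.9952 -0.0004] F [-1.7203 -1.4757 -2.9229] M [-0.3453  0.2081  0.2373] op 17.325502965845757
```

View pics/M15.png

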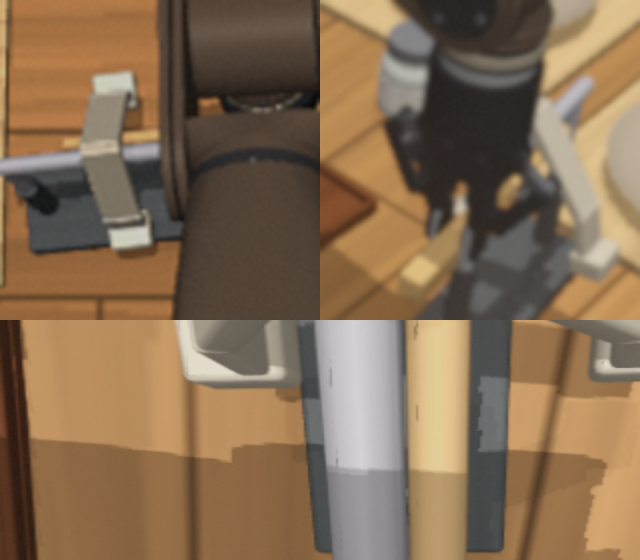

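>>> move_arm(
  commands=[0.12, -0.15, 0, 0, -0.08, 0.15, 0, 0, 0.12, -0.15, 0, 0, -0.08, 0.15, 0, 0, 0.12, -0.15, 0, 0, -0.08, 0.15, 0, 0, 0.12, -0.15, 0, 0, -0.08, 0.15, 0, 0, 0.12, -0.15, 0, 0, -0.08, 0.15, 0, 0],
)

```text
time: 30.78
eef_pos: [0.6737, 0.1442, 0.1844]
tcp_rot: [-0.035, 0.707, 0.034, 0.706]
contact_force: [-0.1, 0.1, -2.7]
opening: 0.204
```

```bash
bash M.sh 16
```

```text
30.775 [0.6737 0.1442 0.1844] [-0.09    0.0925 -2.7354] [-0.4268  0.0977  0.1631]
t 30.825 p [0.6739 0.145  0.185 ] y [-0.0975  0.9952 -0.0003] F [-0.8264  0.503  -2.7321] M [-0.3902  0.1307  0.2081] op 17.109641312166506
```

View pics/M16.png

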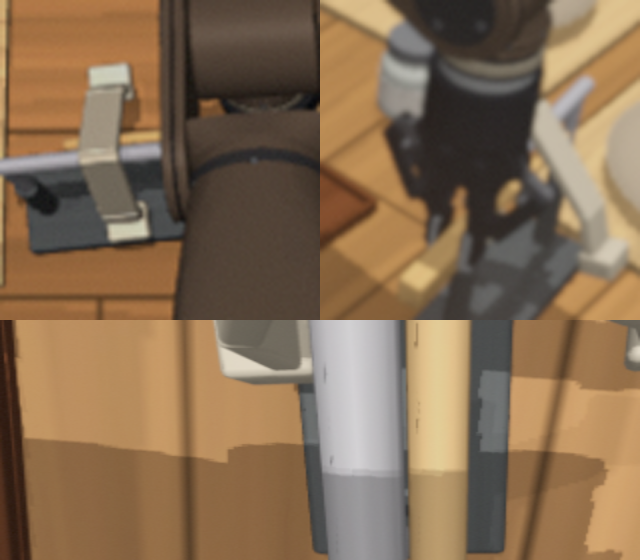

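>>> move_arm(
  commands=[0.12, -0.15, 0, 0, -0.08, 0.15, 0, 0, 0.12, -0.15, 0, 0, -0.08, 0.15, 0, 0, 0.12, -0.15, 0, 0, -0.08, 0.15, 0, 0, 0.12, -0.15, 0, 0, -0.08, 0.15, 0, 0],
)

```text
time: 31.92
eef_pos: [0.6737, 0.1442, 0.1807]
tcp_rot: [-0.035, 0.707, 0.034, 0.706]
contact_force: [-2.1, -1.9, -1.7]
opening: 0.206
```

```bash
bash M.sh 17
```

```text
31.925 [0.6737 0.1442 0.1807] [-2.1392 -1.8891 -1.7261] [-0.4889  0.259   0.2426]
t 31.975 p [0.6737 0.1449 0.1811] y [-0.0982  0.9952 -0.0005] F [-1.4319 -0.023  -1.8052] M [-0.3542  0.1593  0.1694] op 17.58197872611341
```

View pics/M17.png

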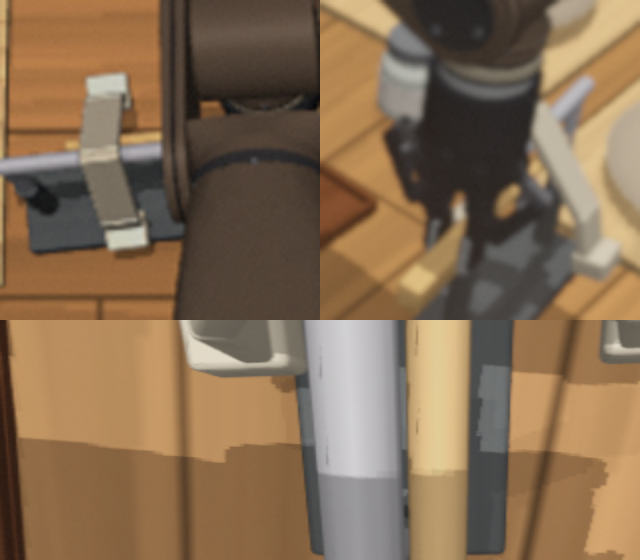

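>>> move_arm(
  commands=[0.12, -0.15, 0, 0, -0.06, 0.15, 0, 0, 0.12, -0.15, 0, 0, -0.06, 0.15, 0, 0, 0.12, -0.15, 0, 0, -0.06, 0.15, 0, 0, 0.12, -0.15, 0, 0, -0.06, 0.15, 0, 0, 0.12, -0.15, 0, 0, -0.06, 0.15, 0, 0, 0.12, -0.15, 0, 0, -0.06, 0.15, 0, 0, 0.12, -0.15, 0, 0, -0.06, 0.15, 0, 0],
)

```text
time: 33.83
eef_pos: [0.6736, 0.1445, 0.17]
tcp_rot: [-0.034, 0.707, 0.034, 0.706]
contact_force: [0.0, -0.3, -0.1]
opening: 0.201
```

```bash
bash M.sh 18
```

```text
33.825 [0.6736 0.1445 0.17  ] [ 0.0049 -0.3348 -0.1493] [0.0113 0.0084 0.0172]
t 33.875 p [0.6738 0.1452 0.1706] y [-0.0976  0.9952  0.0004] F [-0.3727 -0.9966 -0.9157] M [ 0.0304 -0.0079  0.062 ] op 17.397380867433917
```

View pics/M18.png

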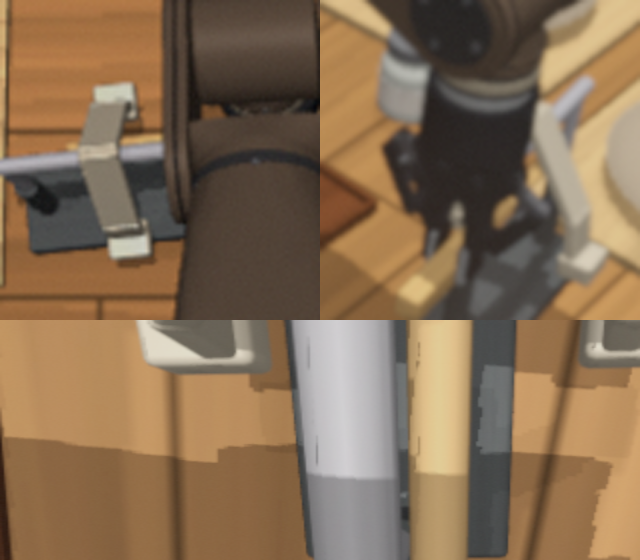

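>>> move_arm(
  commands=[0.1, 0, 0.02, 0, 0.1, 0, 0.03, 0, 0.1, 0, 0.03, 0, 0.08, 0, 0.02, 0, 0, 0, 0, 0, 0, 0, 0, 0],
)

```text
time: 34.72
eef_pos: [0.6764, 0.1451, 0.1611]
tcp_rot: [-0.035, 0.706, 0.035, 0.706]
contact_force: [0.6, -0.6, -0.2]
opening: 0.202
```

```bash
bash M.sh 19
```

```text
34.725 [0.6764 0.1451 0.1611] [ 0.5899 -0.5566 -0.1636] [ 0.0231 -0.0161 -0.0076]
t 34.775 p [0.6765 0.1451 0.1612] y [-0.0978  0.9952  0.    ] F [ 0.4848 -0.389  -0.3102] M [-0.045  -0.0009  0.0233] op 17.299607014508926
```

View pics/M19.png

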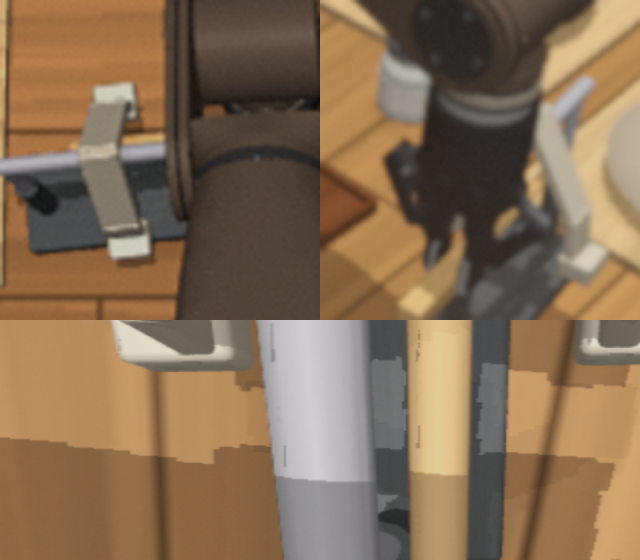

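>>> move_arm(
  commands=[0, -0.1, 0, 0, 0, -0.2, 0, 0, 0, -0.3, 0, 0, 0, -0.4, 0, 0, 0, -0.5, 0, 0, 0, -0.6, 0, 0, 0, -0.7, 0, 0, 0, -0.7, 0, 0, 0, -0.7, 0, 0, 0, -0.7, 0, 0, 0, -0.7, 0, 0, 0, -0.5, 0, 0, 0, -0.3, 0, 0, 0, 0, 0, 0],
)

```text
time: 36.62
eef_pos: [0.6921, -0.0145, 0.161]
tcp_rot: [-0.034, 0.706, 0.034, 0.706]
contact_force: [-0.8, -0.5, -0.4]
opening: 0.202
```

```bash
bash M.sh 20
python3 - <<'E'
from h import *
yh=np.array([.032,.9995]);xh=np.array([.9995,-.032]);c=np.array([.4092,.1599])
o=c+.036*xh-.070*yh; g=o+.015*yh;print("origin",o,"grip",g)
need([*g,.06],yh)
E
```

```text
36.625 [ 0.6921 -0.0145  0.161 ] [-0.8045 -0.5404 -0.3756] [0.0096 0.0136 0.0122]
t 36.675 p [ 0.692 -0.014  0.161] y [-0.0978  0.9952  0.0003] F [-0.4433  0.3641 -1.1442] M [0.0154 0.0356 0.029 ] op 17.592303674160355
origin [0.4429 0.0888] grip [0.4434 0.1038]
t 36.775 p [ 0.692  -0.0136  0.1611] axes x [-0.0001  0.0002 -1.    ] y [-0.0984  0.9951  0.0002] z [ 0.9951  0.0984 -0.0001] q [-0.166   0.3954  1.5963  0.0002  1.15   -0.2647] F [ 0.0371  0.0274 -0.9141] op 17.36339347609546
shift units [ 4.0446  5.6492 -9.4325]
turn deg 7.481675763206158 units 1.4963351526412316
turn deg -172.51832423679383 units -34.50366484735876
```

View pics/M20.png

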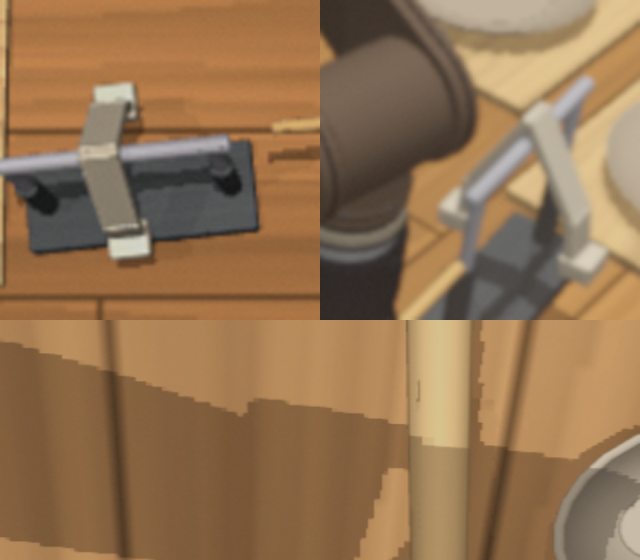

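>>> move_arm(
  commands=[0, 0, -0.3, 0.3, 0, 0, -0.6, 0.5, 0, 0, -0.9, 0.5, 0, 0, -1, 0.2, 0, 0, -1, 0, 0, 0, -1, 0, 0, 0, -1, 0, 0, 0.3, -1, 0, 0, 0.6, -1, 0, 0, 0.8, -1, 0, 0.2, 0.8, -0.6, 0, 0.4, 0.8, -0.3, 0, 0.5, 0.6, 0, 0, 0.5, 0.3, 0, 0, 0.4, 0, 0, 0, 0.2, 0, 0, 0, 0, 0, 0, 0],
)

```text
time: 38.9
eef_pos: [0.4531, 0.094, 0.1056]
tcp_rot: [0.012, 0.707, -0.012, 0.707]
contact_force: [-0.1, -0.1, -0.6]
opening: 0.203
```

```bash
python3 wl.py 21
python3 - <<'E'
from h import *
need([.4434,.1038,.024],[.032,.9995])
for n in("top","scene"):
    im=ctrl.read_camera(n);cv2.imwrite(f'pics/{n}21.png',im[:,:,::-1])
E
```

```text
38.9 [0.4531 0.094  0.1056] [-0.1115 -0.1432 -0.6492] [0.0383 0.0447 0.0305]
t 38.95 p [0.4534 0.094  0.106 ] axes x [-0.0001 -0.0001 -1.    ] y [ 0.0336  0.9994 -0.0001] z [ 0.9994 -0.0336 -0.0001] q [-0.0152 -0.0174  2.1917 -0.0001  0.9674  0.0185] F [-0.4612  0.1634  0.3556] op 17.198891508436255
shift units [ 3.2812  0.3781 -0.413 ]
turn deg -0.09045959646849325 units -0.01809191929369865
turn deg 179.9095404035315 units 35.981908080706305
```

View pics/w21.png

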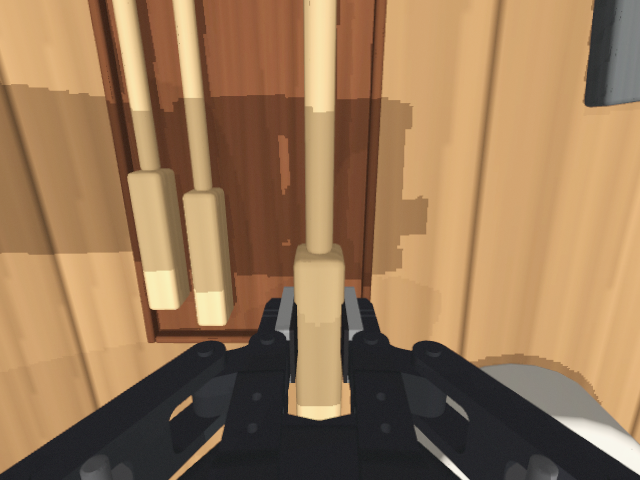

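View pics/scene21.png

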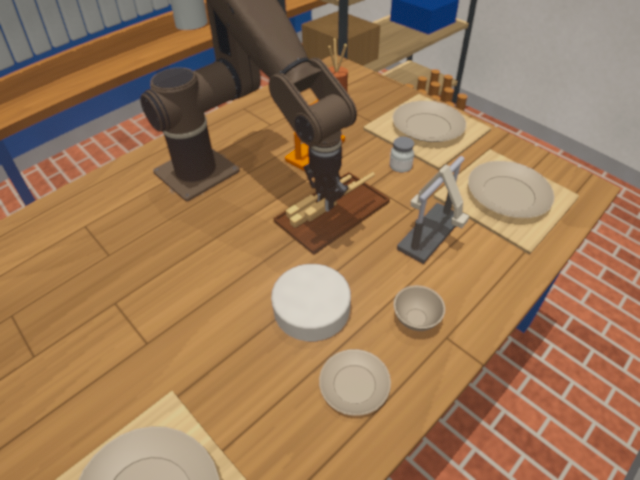

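Run:
```python
from h import *
T=np.load('T21.npy')
print("right wall",plane("wrist",[[386,10],[379,100],[372,230]],.016,T))
print("left wall outer",plane("wrist",[[93,10],[150,342]],.016,T))
print("near wall outer",plane("wrist",[[200,343],[155,343]],.016,T))
print("stick_c handle right edge",plane("wrist",[[222,190],[232,318]],.030,T), "end",plane("wrist",[[215,324]],.03,T))
```

```text
right wall [[0.4946 0.2286 0.016 ]
 [0.4918 0.184  0.016 ]
 [0.4888 0.1056 0.016 ]]
left wall outer [[0.3383 0.2333 0.016 ]
 [0.3303 0.0269 0.016 ]]
near wall outer [[0.3659 0.0246 0.016 ]
 [0.3338 0.0259 0.016 ]]
stick_c handle right edge [[0.3988 0.1374 0.03  ]
 [0.3953 0.0524 0.03  ]] end [[0.3836 0.0484 0.03  ]]
```

>>> move_arm(
  commands=[0.2, 0.2, -0.15, 0, 0.4, 0.2, -0.15, 0, 0.6, 0.07, -0.03, 0, 0.6, 0, 0, 0, 0.6, 0, 0, 0, 0.4, 0, 0, 0, 0.2, 0, 0, 0, 0.1, 0, 0, 0, 0, 0, 0, 0],
)

```text
time: 40.17
eef_pos: [0.4456, 0.1064, 0.0288]
tcp_rot: [0.012, 0.707, -0.012, 0.707]
contact_force: [-0.4, -0.2, -0.4]
opening: 0.205
```

```bash
python3 wl.py 22
python3 - <<'E'
from h import *
need([.445,.106,.024],[.032,.9995])
im=ctrl.read_camera("scene")[:,:,::-1];cv2.imwrite('pics/s22.png',cv2.resize(im[150:260,250:410],None,fx=5,fy=5,interpolation=2))
E
```

```text
40.175 [0.4456 0.1064 0.0288] [-0.4484 -0.2378 -0.4013] [ 0.0066 -0.0451  0.0353]
t 40.225 p [0.4457 0.1064 0.0289] axes x [ 0.0008  0.     -1.    ] y [0.0329 0.9995 0.    ] z [ 0.9995 -0.0329  0.0008] q [0.0124 0.1195 2.2278 0.     0.7935 0.0453] F [ 0.3677  0.9715 -0.6728] op 17.3900355877642
shift units [ 0.1971 -0.0179 -0.0272]
turn deg -0.052217450335824485 units -0.010443490067164897
turn deg 179.9477825496642 units 35.98955650993284
```

View pics/w22.png

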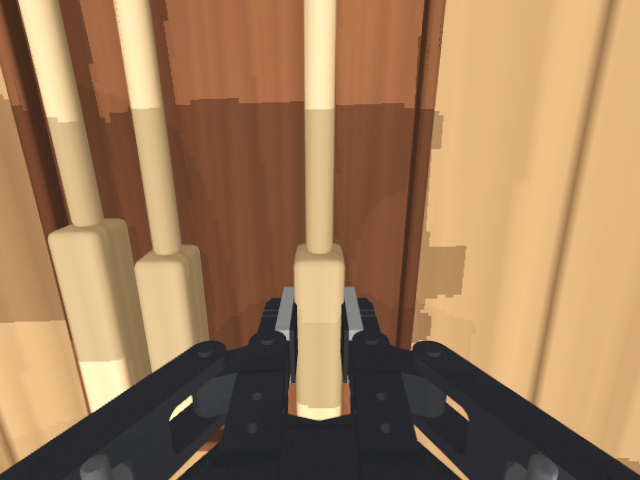

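View pics/s22.png

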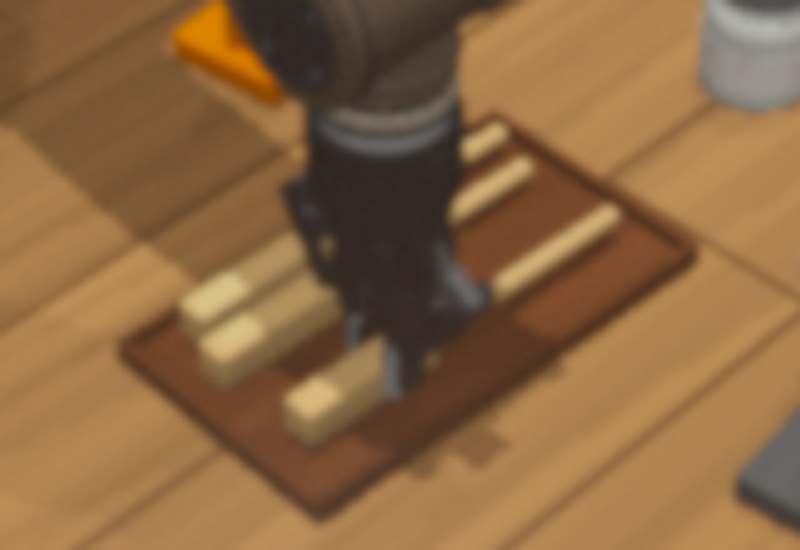

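Stick is over the free half, parallel to the others. I'll lower the last 5 mm until contact, then release to a limited opening.

>>> move_arm(
  commands=[0.08, 0, 0, 0, 0.06, 0, 0, 0, 0.05, 0, 0, 0, 0, 0, 0, 0],
)

```text
time: 40.78
eef_pos: [0.4454, 0.1064, 0.0241]
tcp_rot: [0.012, 0.707, -0.012, 0.707]
contact_force: [-1.3, 0.3, 3.0]
opening: 0.204
```

```bash
python3 -c "
from h import *
need([.445,.106,.024])"
```

```text
t 40.775 p [0.4454 0.1064 0.0241] axes x [-0.0004 -0.0001 -1.    ] y [ 0.0329  0.9995 -0.0001] z [ 0.9995 -0.0329 -0.0004] q [ 0.0125  0.1298  2.2284 -0.0001  0.7837  0.0454] F [-1.2591  0.3133  2.9651] op 17.453274164980773
shift units [ 0.0036 -0.0182 -0.0135]
```

Contact at 3 N. Release.

>>> move_arm(
  commands=[0, 0, 0, 0, 0, 0, 0, 0, 0, 0, 0, 0, -0.1, 0, 0, 0, -0.2, 0, 0, 0, -0.4, 0, 0, 0, -0.8, 0, 0, 0, -1, 0, 0, 0, -1, 0, 0, 0, -1, 0, 0, 0, -1, 0, 0, 0, -0.5, 0, 0, 0, 0, 0, 0, 0],
  jaw=36,
)

```text
time: 42.4
eef_pos: [0.4459, 0.1065, 0.175]
tcp_rot: [0.012, 0.706, -0.012, 0.708]
contact_force: [-0.3, 0.6, -0.7]
opening: 0.42
```

```bash
python3 wl.py 23
python3 - <<'E'
from h import *
need([.445,.106,.024])
s=ctrl.read_camera("scene")[:,:,::-1];t=ctrl.read_camera("top")[:,:,::-1];cv2.imwrite('pics/top23.png',t)
cv2.imwrite('pics/s23.png',cv2.resize(s[130:270,250:490],None,fx=3.3,fy=3.3,interpolation=2));cv2.imwrite('pics/t23.png',cv2.resize(t[150:330,165:345],None,fx=3.3,fy=3.3,interpolation=2))
E
```

```text
42.4 [0.4459 0.1065 0.175 ] [-0.3014  0.6311 -0.7424] [ 0.001  -0.0076 -0.0395]
t 42.45 p [0.4452 0.1064 0.1738] axes x [ 0.0002  0.     -1.    ] y [0.0329 0.9995 0.    ] z [ 0.9995 -0.0329  0.0002] q [ 0.0124 -0.1328  2.159   0.      1.1151  0.0453] F [ 0.1844  0.5683 -0.3252] op 36.10309949143246
shift units [ 5.991  -0.018  -0.0085]
```

View pics/w23.png

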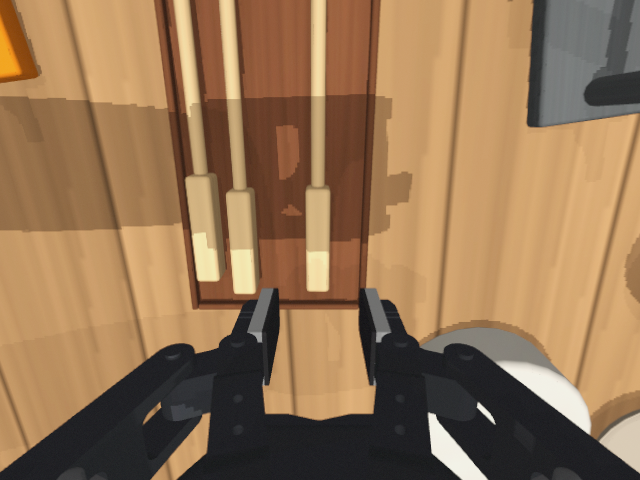

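View pics/s23.png

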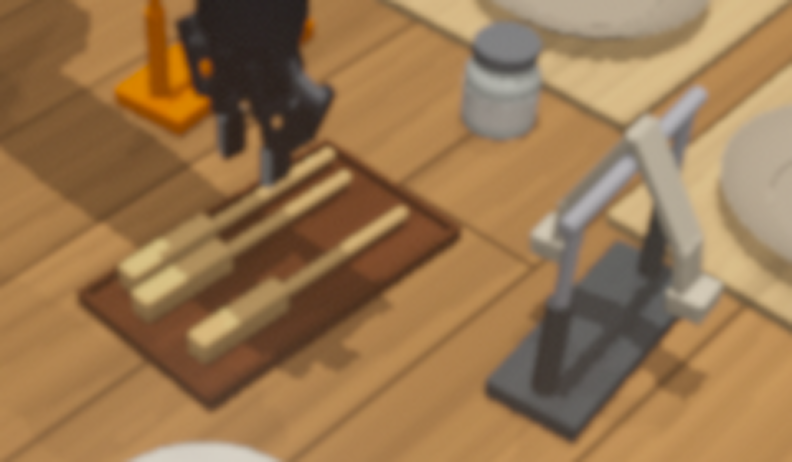

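View pics/t23.png

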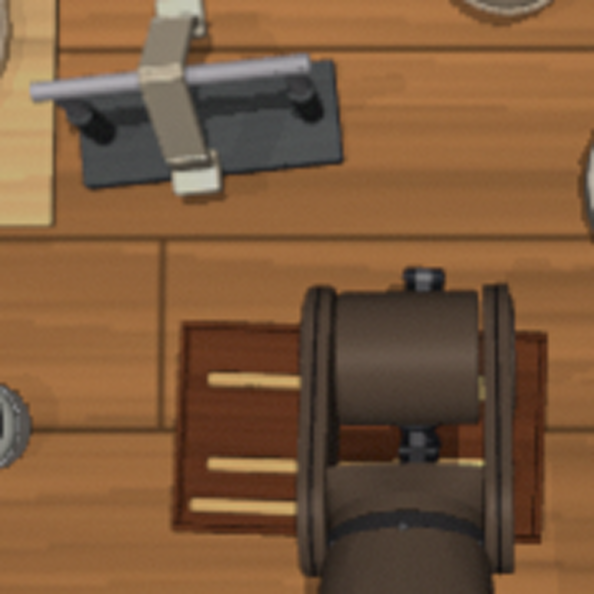

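Run:
```python
from h import *
T=np.load('T23.npy')
p=plane("wrist",[[317.5,290],[318,187]],.03,T);tip=plane("top",[[165+208/3.3,150+379/3.3]],.018)
yh=np.array([.032,.9995]);xh=np.array([.9995,-.032]);c=np.array([.4105,.1625])
for q in (*p,p.mean(0),tip[0]):print(q,"tray",(q[:2]-c)@xh,(q[:2]-c)@yh)
r=plane("top",[[165+160/3.3,150+74/3.3]],.22)[0];q=plane("top",[[258.6,168.9],[174.8,177.7]],.188).mean(0);d=np.array([-.1004,.9949]);print("arch rel stand along",(r-q)[:2]@d,"across",(r-q)[:2]@[d[1],-d[0]])
print(ctrl.sign_off())
```

```text
[0.4442 0.0484 0.03  ] tray 0.03732593190708162 -0.11291951265898352
[0.4477 0.1375 0.03  ] tray 0.03795802824094217 -0.023829096418469087
[0.4459 0.093  0.03  ] tray 0.037641980074011885 -0.06837430453872631
[0.4479 0.2739 0.018 ] tray 0.03383359895290015 0.11256364741306082
arch rel stand along 0.0018165470660654656 across -0.0045215721974978685
the job is handed in; nothing more can be done
None
```

The arch is hanging on the steel drying bar by itself, the stick is in the tray, and I've handed the job in at about 42.5 s; no verdict is reported.

**What I did:** I picked up the loose stick by its handle, passed the rod through the arch and lifted it off the bat. I brought it over the bar from the -y end and lowered the rod down beside the bar. Then I drew the stick out and laid it in the free half of the tray.

**Trouble on the way:** On the first try at lowering, the arch tilted a lot (roughly 0.6 rad by eye, below the 0.8 rad limit as far as I could judge) and jammed at about 7 N. I backed off and finished with small up-down and in-out strokes. The tilt then stayed at about 0.45 rad or less, judged from the pictures.

**Last checks:**

| Item | Measured | Limit |
|---|---|---|
| Arch along the bar | about 2 mm | ±45 mm |
| Arch across the bar | about -5 mm | ±25 mm |
| Stick origin in the tray, x | about 38 mm | 5 to 70 mm |
| Stick origin in the tray, y | about -68 mm | -105 to -35 mm |
| Stick tip in the tray, y | about +113 mm | above 50 mm |

- **Arch:** it looks upright in the pictures, facing along the bar. I did not measure its final tilt.
- **Stick:** it lies flat and parallel to the other two, tip toward +y.
- **Surroundings:** the other sticks and the pots looked undisturbed. I did not measure them.
- **Gripper:** it was clear of everything when I handed in.

**Measurements that disagreed:** The two camera rays missed each other by 5–8 mm on the bar, and estimates of its height ranged from about 0.182 to 0.192 m. I did not settle this by touch; I lowered step by step and checked the forces and pictures after each move.

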